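# Zero and tare the dial scale, then weigh the cakes in their caddy

## Robot

A 6-joint arm with a two-finger parallel gripper is mounted at the origin on the work surface. World frame = base frame: x ahead of the robot, y to its left, z up, the work surface at z = 0. Lengths are in m, angles in degrees, forces in N, time in s.
With the tool pointing down it reaches from about 0.375 to 0.9 m from the base axis. Payload 3.1 kg.
Tool frame: the origin (TCP) lies at the very end of the fingers, on their centre line; the grasp point (between the pads) lies 19 mm behind it; z points along the fingers, y is the direction in which the jaws open and shut (so a half turn about z gives the same grasp; the last joint's range is limited). The gripper opens to 87 mm and grips with 3 to 60 N. Pads are 19 mm wide; open, the fingers measure 117 mm over their backs; the gripper's body (75 mm by 190 mm) begins 51 mm behind the grasp point.
Start: joints at [53.772, 30.224, 82.088, -0, 67.689, -10.227], TCP at [0.274, 0.562, 0.223] pointing down, gripper open.
Joint ranges: [-176.69, 176.69], [-43.24, 126.21], [12.49, 139.97], [-82, 262], [0, 151.66], [-163.58, 163.58]. Speed limits (degrees/s): [159.86, 159.86, 180, 180, 180, 180].

## Interface

Orientations are given as a 3x3 rotation matrix whose columns are the frame's x, y, z axes.
In Python, from rig import read_state, capture, hand_in gives the robot as it stands. The module is installed in compiled form; this text tells all that it offers.
- The arm moves only by the tool send_rows, never from a script. Its argument "moves" is one flat list of numbers, 7 for each row, row after row: the turn, a rotation vector about the world's x, y, z in degrees, then the shift along the world's x, y, z in cm, then the gripper's target within -1 to 1 (fully open at 1, half-way at 0, shut at -1). In form: [rx, ry, rz, tx, ty, tz, hand, rx, ry, rz, tx, ty, tz, hand, ...]. A call has 1 to 20 rows; each row shifts and turns the commanded pose from where the row before left it; what a row does not reach is not made up. A row lasts 1/10 s, in which the tool goes at most 50 mm and 8.59 degrees, less where a joint would pass 70% of its speed; a pose out of reach is approached as far as the arm can. A call with a gripper value outside its range is refused whole. The fingers move at their own pace and stop on an object; the grip force is fixed at half the most. Time passes only in rows, so rows that do not move let the fingers close. It gives the time, the measured TCP pose, the force and the opening at its end, in the units of the state.
- read_state(): the state, without advancing time (a new reading comes with each control period).
- capture(name): name is "scene" or "top" or "wrist"; returns a dict with "pixels" (400x640x3 uint8, red, green, blue), "vertical_fov" (degrees; the focal length in pixels is half the picture's height over the tangent of half this angle, whatever the lens; pixels are square), "cx", "cy" (the principal point, pixels), "rvec" (rotation vector, rad) and "tvec" (3), from world to camera coordinates, as OpenCV has them. Camera axes: x right, y down, z forward; pixel columns grow to the right and rows downward; lengths in m; the calibration is good to about 2 mm. A picture is of the moment at which its call begins. There is no depth.
- hand_in(): hands the job in, once; it reports no verdict.
The state is a dict: "time_s": time; "joint_positions": joint angles; "qvel": joint speeds; "tau": joint torques, N m; "position": TCP position; "tcp_rot": TCP orientation; "force": force on the tool from outside, world axes, zero at the start; "moment": the same for the moment, N m; "opening": opening from 0.0 (shut) to 1.0 (fully open).
Only numpy, scipy, OpenCV 4.12 (cv2) and the standard library are available. Lean on these libraries where they do the work, as an engineer would, in place of code of your own. Each camera call takes 0.05 s, during which the arm holds its last target.

## Task

Weigh the small iced cakes that stand on the baking paper. First, with the pan bare, slide the tare poise home against its zero stop and turn the zero knob until the dial pointer reads zero; then set the empty wooden caddy in the middle of the pan and, leaving the zero knob alone from now on, slide the tare poise out until the pointer reads zero again. Only then stand every cake upright on the caddy's floor, without moving the knob or the poise any more, so that the dial shows their net weight, and leave the other things on the bench where they are.

Things in the scene. Friction and masses are not known exactly. Their poses are not given: they have to be found in the camera images.
- scale: bench dial scale, light enamel, 210 mm deep (x) by 370 mm wide (y), fixed; origin on the bench under its middle; x away from the operator, y to the left, z up. Left half: the steel pan. Right half: a flat-topped console 100 mm high, the dial lying flat on it, and along its far side the tare beam with its poise, between end brackets up to 150 mm high
- pan: the scale's pan, a flat steel plate 190 mm (x) by 186 mm (y), 6 mm thick, no rim; origin at the centre of its top face, about 92 mm above the bench, at (0, 94) mm in the scale's frame, axes parallel to the scale's; it is sprung, sinks 6 mm for each kg of load not balanced by the poise, and settles within 0.5 s
- zero_knob: black fluted round knob, 42 mm in diameter, at the dial's centre, from 4 to 36 mm above this origin, which lies on its vertical axis 104 mm above the bench, at (-22, -90) mm in the scale's frame. It turns without end against 0.04 N m of friction, stays where it is left, and carries the dial card (with the zero mark) round with it; the pointer does not follow it
- pointer_tip (a point): tip of the red dial pointer, 64 mm from the knob's axis, just above the white dial card (158 mm over its steel ring); nothing catches on it. Seen from above it turns clockwise with load on the pan (one full turn is 1.5 kg) and counter-clockwise as the poise is slid out (1 mm is 0.96 degree, or 1.1 mm at the tip, and balances 4 g). With the poise home and the pan bare it points at the beam
- zero_mark (a point): the dial's zero: the one broad black bar, 20 mm by 8 mm, at the edge of the dial card, the other marks being thinner; it turns with the zero knob. This point lies 64 mm from the knob's axis, level with the pointer's tip: the pointer reads zero when the two coincide
- tare_poise (a joint): travel of the tare poise (0.2 kg) along its beam in m: 0 = home, against its zero stop at the beam's end nearest the pan; it grows, up to 0.11, as the poise is slid out to the right, along the scale's -y. It needs about 2 N and stays where it is left. Read the dial with the poise let go: a hand on it pushes the beam
- poise_grip (a point): middle of the poise's black grip, an upright tab 14 mm thick (x) by 26 mm (y), its top 15 mm above this point; below it the brass poise (22 mm by 30 mm) rides the beam, its top 20 mm below this point. At home it lies at (84, -36, 164) mm in the scale's frame; the beam tips a few degrees, so that it stands up to 12 mm higher or lower
- caddy: empty wooden caddy, 184 mm (x) by 178 mm (y), 0.2 to 0.4 kg; origin at the centre of its underside; floor 6 mm thick, rim 20 mm high, 6 mm thick; across its middle along y a handle bar 14 mm thick (x), 164 mm long, 67 to 85 mm above the underside, on posts at y = +-78 mm: room for two cakes on either side (centres near x = +-46, y = +-44 mm)
- caddy_handle (a point): middle of the caddy's handle bar, 76 mm above its underside
- baking_paper: flat sheet of baking paper on the bench, 250 mm (x) by 240 mm (y), look only; origin at its middle. The cakes stand on it when the run begins
- cake1: small iced cake in a pale blue paper mould, 58 mm in diameter; straight mould 52 mm high, white domed icing above it to 77 mm; about 0.15 kg; origin at the centre of its underside. Two to four such cakes are there, the others are absent (None)
- cake2: small iced cake in a pale blue paper mould, 58 mm in diameter; straight mould 52 mm high, white domed icing above it to 77 mm; about 0.15 kg; origin at the centre of its underside. Two to four such cakes are there, the others are absent (None)
- cake3: small iced cake in a pale blue paper mould, 58 mm in diameter; straight mould 52 mm high, white domed icing above it to 77 mm; about 0.15 kg; origin at the centre of its underside. Two to four such cakes are there, the others are absent (None)
- cake4: small iced cake in a pale blue paper mould, 58 mm in diameter; straight mould 52 mm high, white domed icing above it to 77 mm; about 0.15 kg; origin at the centre of its underside. Two to four such cakes are there, the others are absent (None)
- sugar_jar: bystander: glass jar with steel lid, 68 mm across, 110 mm high, origin under its centre
- dough_scraper: bystander: dough scraper with wooden handle, lying flat, 136 mm by 115 mm, origin near its middle
- mould_stack: bystander: stack of empty paper moulds, 72 mm across, 97 mm high, origin under its centre
There are look-alikes about, which are no part of the job. Leave any pink or turquoise look-alike of the cake3 alone. Leave any yellow look-alike of the cake1 alone.

How it is judged (in metres and radians):
On the way, in this order (a step that is already met when the one before it is completed fails the run):
1. pan bare, poise home, pointer at zero by the knob (value of joint tare_poise below 0.004 m and distance between pointer_tip and zero_mark below 0.0055 m and horizontal distance between caddy and pan above 0.18 m and contact force between anything else and pan below 0.3 N), for 0.4 s.
2. empty caddy on the middle of the pan, pointer brought back to zero with the poise (horizontal distance between caddy and pan below 0.03 m and z of caddy in the frame of pan between -0.006 and 0.006 m and angle between caddy's own z axis and vertical below 0.08 rad and distance between pointer_tip and zero_mark below 0.0055 m and value of joint tare_poise above 0.035 m and contact force between the fingers and caddy below 0.2 N and not (contact force between any of cake1, cake2, cake3, cake4 and caddy above 0.4 N)), for 0.4 s.
At the end, for the whole second after the job is handed in: Caddy level on the pan, centred within 30 mm; every cake upright (0.15 rad) on its floor within 75 mm of its centre lines, at rest; poise still out. On the way the pointer tip rested within 5.5 mm of zero twice: pan bare with poise within 4 mm of home; then empty caddy on the pan (horizontal distance between caddy and pan below 0.03 m and z of caddy in the frame of pan between -0.006 and 0.006 m and angle between caddy's own z axis and vertical below 0.08 rad and value of joint tare_poise above 0.035 m and linear speed of caddy below 0.02 m/s and x of cake1 in the frame of caddy between -0.075 and 0.075 m and y of cake1 in the frame of caddy between -0.075 and 0.075 m and z of cake1 in the frame of caddy between 0 and 0.016 m and angle between each of cake1, cake2, cake3, cake4's own z axis and vertical below 0.15 rad and linear speed of each of cake1, cake2, cake3, cake4 below 0.03 m/s and x of cake2 in the frame of caddy between -0.075 and 0.075 m and y of cake2 in the frame of caddy between -0.075 and 0.075 m and z of cake2 in the frame of caddy between 0 and 0.016 m and x of cake3 in the frame of caddy between -0.075 and 0.075 m and y of cake3 in the frame of caddy between -0.075 and 0.075 m and z of cake3 in the frame of caddy between 0 and 0.016 m and x of cake4 in the frame of caddy between -0.075 and 0.075 m and y of cake4 in the frame of caddy between -0.075 and 0.075 m and z of cake4 in the frame of caddy between 0 and 0.016 m); the robot touches nothing.
It fails at once if the zero knob is handled while the caddy is on the pan (contact force between caddy and pan above 0.8 N and contact force between the fingers and zero_knob above 2 N).
It fails at once if the poise is moved after a cake has been put in the caddy (contact force between any of cake1, cake2, cake3, cake4 and caddy above 0.4 N and (velocity of joint tare_poise above 0.02 m/s or velocity of joint tare_poise below -0.02 m/s)).
It fails at once if the zero knob is turned after a cake has been put in the caddy (contact force between any of cake1, cake2, cake3, cake4 and caddy above 0.4 N and angular speed of zero_knob above 0.2 rad/s).
It fails at once if a bystander (jar, scraper, stack of moulds) pushed aside by more than 30 mm (distance of any of sugar_jar, dough_scraper, mould_stack from where it was at the start of the episode above 0.03 m).
Of cake1, cake2, cake3, cake4 only 2 to 4 are there at a start; the rules pass over those that are not, and their reading is None.
At some moment in a run one of cake1, cake2, cake3, cake4 may be knocked a few centimetres aside while the robot is not near it.
It also fails if it takes over 210 s, if anything falls off the work surface, if the arm or the gripper's body presses on something with over 40 N, if the wrist force passes 120 N, or if a joint passes its speed limit or range.

## Working session

There is one attempt and no reset: what is moved stays moved. The work goes in short steps, Python scripts to look and compute and a tool call to move; the robot and the scene stay as the last step left them, time stands still between calls to the robot, and variables do not carry over. Pictures are saved under pics/ and viewed, and the job is handed in when it is done.

Besides the shell and the picture viewer there is one more tool, called after "Call:" by a JSON object that holds its "api" and its "payload", one argument or row to a line. send_rows: Moves the arm, as the interface text tells. Its arguments: {"type":"object","properties":{"moves":{"type":"array","items":{"type":"number"}}},"required":["moves"]}

```bash
mkdir -p pics; cat > h.py <<'E'
import numpy as np, cv2
from rig import read_state, capture, hand_in
def snap(name,fn,crop=None,scale=1):
    c=capture(name); im=c["pixels"][:,:,::-1].copy()
    import pickle; pickle.dump(c,open('pics/'+fn+'.pkl','wb'))
    save(c,fn,crop,scale); return c
def save(c,fn,crop=None,scale=1):
    im=c["pixels"][:,:,::-1].copy()
    if crop: im=im[crop[1]:crop[3],crop[0]:crop[2]]
    if scale!=1: im=cv2.resize(im,None,fx=scale,fy=scale,interpolation=cv2.INTER_CUBIC)
    cv2.imwrite('pics/'+fn+'.png',im)
def K(c):
    f=200/np.tan(np.radians(c["vertical_fov"])/2)
    return np.array([[f,0,c["cx"]],[0,f,c["cy"]],[0,0,1]])
def ray(c,u,v):
    R=cv2.Rodrigues(np.array(c["rvec"],float))[0];t=np.array(c["tvec"],float)
    return -R.T@t, R.T@np.linalg.inv(K(c))@np.array([u,v,1.])
def atz(c,u,v,z):
    o,d=ray(c,u,v); return o+d*(z-o[2])/d[2]
def proj(c,p):
    return cv2.projectPoints(np.array(p,float).reshape(-1,3),np.array(c["rvec"],float),np.array(c["tvec"],float),K(c),None)[0].reshape(-1,2)
E
python3 - <<'E'
from h import *
for n in("scene","top","wrist"):
    c=snap(n,n+"0"); print(n,ray(c,320,200),c["vertical_fov"],c["cx"],c["cy"])
print(read_state())
E
```

```text
scene (array([0.89435756, 0.58714433, 1.1072002 ]), array([-0.30697698, -0.47098605, -0.82706519])) 55.55143977979064 317.61621152309635 197.0551703218166
top (array([0.29729298, 0.0236079 , 1.34899359]), array([ 0.1741751 ,  0.00658937, -0.98471096])) 57.733521205098334 321.92039222361154 198.97172920926658
wrist (array([0.19947732, 0.59755373, 0.3836925 ]), array([ 0.26881432, -0.12531406, -0.95503363])) 60.93152577107074 317.5553042452004 200.5143671506984
{'time_s': 0.15, 'joint_positions': array([ 5.37715499e+01,  3.02659823e+01,  8.21413586e+01, -1.56138233e-03,
        6.76905429e+01, -1.02268237e+01]), 'qvel': array([-0.00507299, -0.17368242, -0.19901362,  0.04835989,  0.09717649,
        0.00806053]), 'tau': array([ 9.08804577e-04, -4.40429163e+01, -1.76843262e+01,  6.32529496e-02,
        5.52471774e-02, -1.02748177e-04]), 'position': array([0.27362231, 0.56127046, 0.22179428]), 'tcp_rot': array([[-8.98786009e-01,  4.38386508e-01, -9.89334339e-04],
       [ 4.38387536e-01,  8.98784973e-01, -1.39300504e-03],
       [ 2.78524222e-04, -1.68572528e-03, -9.99998540e-01]]), 'force': array([ 0.44080742, -0.45256725,  0.05794871]), 'moment': array([ 0.04050799,  0.01862245, -0.01430624]), 'opening': 1.0011366685255016}
```

View pics/top0.png

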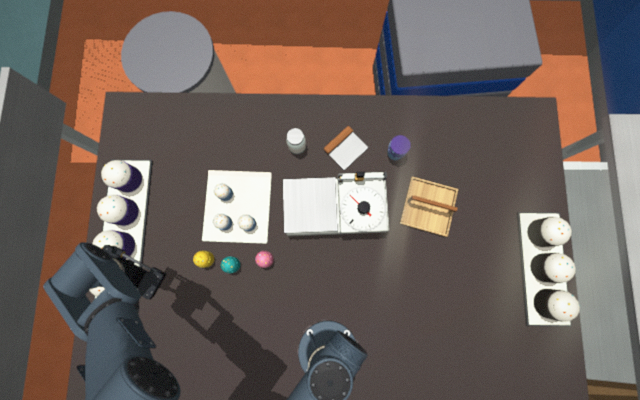

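View pics/scene0.png

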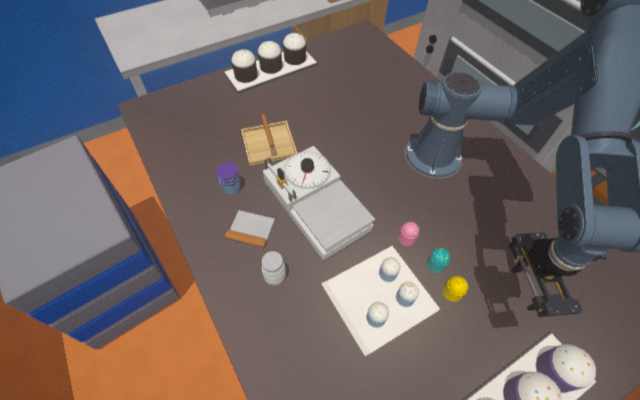

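View pics/wrist0.png

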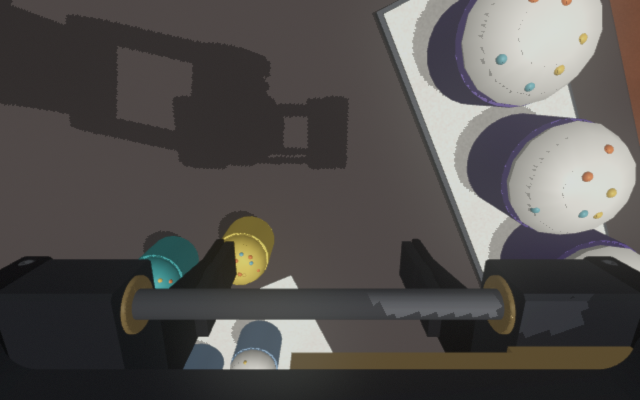

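Top view: three pale-blue white-iced cakes on the paper at (222,190), (221,222) and (246,222). The yellow (203,259), turquoise (230,265) and pink (264,259) ones and the large purple cakes on trays stand off the paper, so they are look-alikes. I'll enlarge to confirm.

```bash
python3 - <<'E'
from h import *
import pickle
c=pickle.load(open('pics/top0.pkl','rb'))
save(c,'t_a',(190,160,290,285),5)
save(c,'t_b',(275,165,470,245),4)
E
```

```text
(no output)
```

View pics/t_a.png

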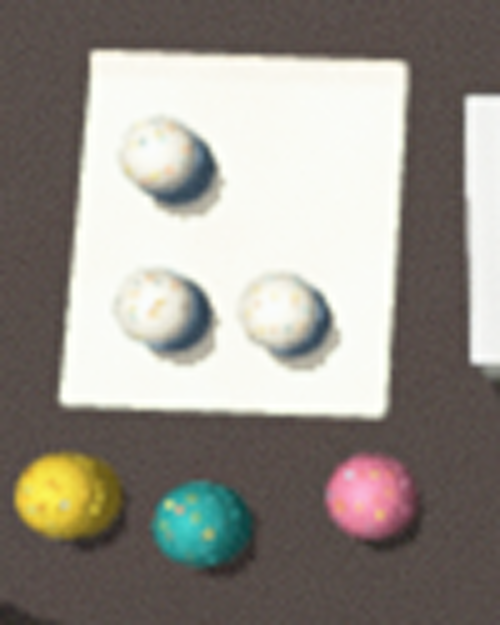

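View pics/t_b.png

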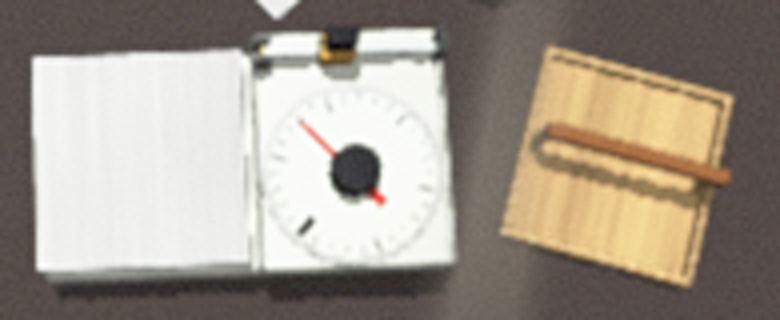

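Confirmed: exactly three pale-blue cakes on the paper. The poise is out, the pointer tip is up-left at about (350,195) and the zero mark at about (352,221) in the full picture. Next I'll locate the scale and caddy, fitting the pose.

```bash
python3 - <<'E'
from h import *
import pickle
from scipy.optimize import least_squares
c=pickle.load(open('pics/top0.pkl','rb'))
def full(p): return np.array(p)/4+np.array([275,165])-0.375
# scale
obj=[(.095,.187,.092),(.095,.001,.092),(-.095,.001,.092),(-.095,.187,.092),(-.105,-.185,.1),(-.022,-.09,.140)]
px=full([(33,57),(246,50),(250,268),(38,272),(455,264),(355,168)])
def T(p,o): 
    x,y,a=p; o=np.array(o); return np.c_[x+np.cos(a)*o[:,0]-np.sin(a)*o[:,1], y+np.sin(a)*o[:,0]+np.cos(a)*o[:,1], o[:,2]]
r=least_squares(lambda p:(proj(c,T(p,obj))-px).ravel(),[.5,0,0]); print('scale',r.x,np.degrees(r.x[2]),r.fun.round(1))
s=r.x
tip=atz(c,*full((300,122)),.107);zm=atz(c,*full((307,226)),.106)
k=T(s,[(-.022,-.09,.1)])[0]
for n,q in(('tip',tip),('zero',zm)):
    d=q-k; print(n,q,np.hypot(*d[:2]),np.degrees(np.arctan2(d[1],d[0])-s[2]))
poise=atz(c,*full((340,38)),.179); print('poise',poise); ca,sa=np.cos(s[2]),np.sin(s[2]); d=poise[:2]-s[:2]; print(np.array([[ca,sa],[-sa,ca]])@d)
print('home grip',T(s,[(.084,-.036,.164)]),'pan',T(s,[(0,.094,.092)]),'knob',k)
# caddy: rim corners z=.02
ob=[(.092,.089,.02),(.092,-.089,.02),(-.092,-.089,.02),(-.092,.089,.02),(0,.082,.085),(0,-.082,.085)]
px=full([(548,47),(733,95),(690,287),(500,235),(545,130),(730,180)])
best=min((least_squares(lambda p:(proj(c,T(p,ob))-px).ravel(),[.5,-.3,a]) for a in(-.6,-.2,.2)),key=lambda r:r.cost)
print('caddy',best.x,np.degrees(best.x[2]),best.fun.round(1))
# cakes: dome centre approx z .052 sphere r 0.027
for u,v in((160,157),(157,308),(280,313)):
    print(atz(c,u/5+190-.4,v/5+160-.4,.053))
E
```

```text
scale [ 0.50768238 -0.02468437  0.04432864] 2.5398439454526165 [-0.3 -0.1 -1.3  0.1 -0.3 -1.  -1.  -0.4  2.7  1.   0.2  0.2]
tip [ 0.5356307  -0.07107478  0.107     ] 0.0639550003297204 41.546413074288836
zero [ 0.44475133 -0.07716556  0.106     ] 0.059115606615733694 136.94385309887713
poise [ 0.59320175 -0.09877401  0.179     ]
[ 0.08215215 -0.07780657]
home grip [[ 0.59319517 -0.05692662  0.164     ]] pan [[0.50351685 0.06922329 0.092     ]] knob [ 0.48969226 -0.11557087  0.1       ]
caddy [ 0.51530944 -0.37178383 -0.26059317] -14.93088863475665 [-0.4  0.1 -0.3  0.6 -0.   0.   0.1 -0.1  0.8 -0.2 -0.1 -0.3]
[0.55495257 0.39118243 0.053     ]
[0.4444442  0.38644404 0.053     ]
[0.44203393 0.29800119 0.053     ]
```

Call:
{"api": "send_rows", "payload": {
  "moves": [0,0,-3.4,1.8,-3.65,0.2,1,0,0,-3.4,1.8,-3.65,0.2,1,0,0,-3.4,1.8,-3.65,0.2,1,0,0,-3.4,1.8,-3.65,0.2,1,0,0,-3.4,1.8,-3.65,0.2,1,0,0,-3.4,1.8,-3.65,0.2,1,0,0,-3.4,1.8,-3.65,0.2,1,0,0,-3.4,1.8,-3.65,0.2,1,0,0,-3.4,1.8,-3.65,0.2,1,0,0,-3.4,1.8,-3.65,0.2,1,0,0,-3.4,1.8,-3.65,0.2,1,0,0,-3.4,1.8,-3.65,0.2,1,0,0,-3.4,1.8,-3.65,0.2,1,0,0,-3.4,1.8,-3.65,0.2,1,0,0,-3.4,1.8,-3.65,0.2,1,0,0,-3.4,1.8,-3.65,0.2,1,0,0,-3.4,1.8,-3.65,0.2,1,0,0,-3.4,1.8,-3.65,0.2,1,0,0,0,0,0,0,1,0,0,0,0,0,0,1]
}}

```text
time_s: 2.15
position: [0.5976, -0.096, 0.2579]
tcp_rot: [[-0.047, 0.999, -0.001], [0.999, 0.047, 0.001], [0.001, -0.001, -1.0]]
force: [0.3, 0.2, 0.4]
opening: 0.997
```

```bash
python3 - <<'E'
from h import *
c=snap("wrist","w1"); c=snap("top","top1",(275,165,470,245),4); s=read_state(); print(s['position'],s['tcp_rot'].round(3),s['joint_positions'].round(1),s['force'])
E
```

```text
[ 0.59697922 -0.09420755  0.25804276] [[-0.05   0.999 -0.002]
 [ 0.999  0.05   0.001]
 [ 0.001 -0.002 -1.   ]] [-19.6  26.5  82.7   0.   70.9 -22.4] [-0.10081683  0.16121662 -0.62985671]
```

View pics/w1.png

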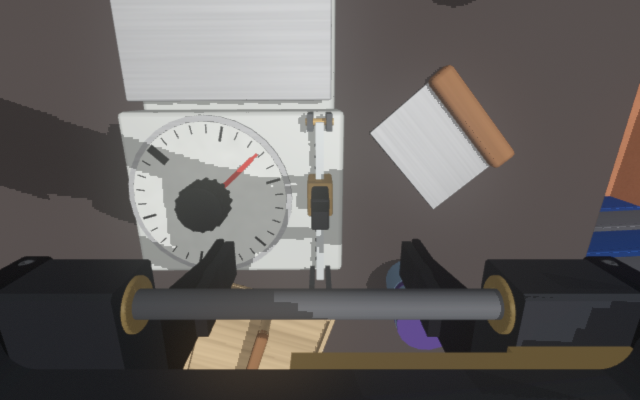

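View pics/top1.png

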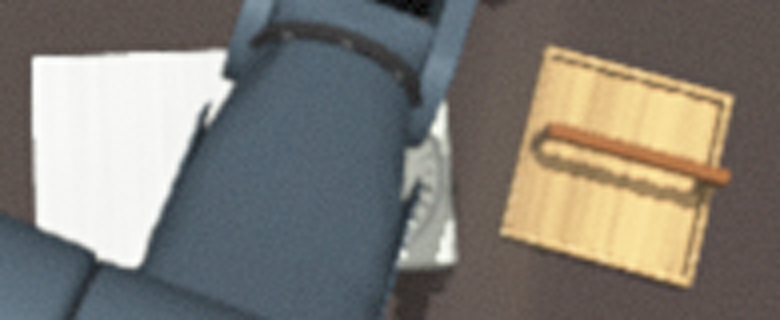

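```bash
python3 - <<'E'
from h import *
import pickle
c=pickle.load(open('pics/w1.pkl','rb'))
save(c,'w1a',(100,80,360,290),3)
E
```

```text
(no output)
```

View pics/w1a.png

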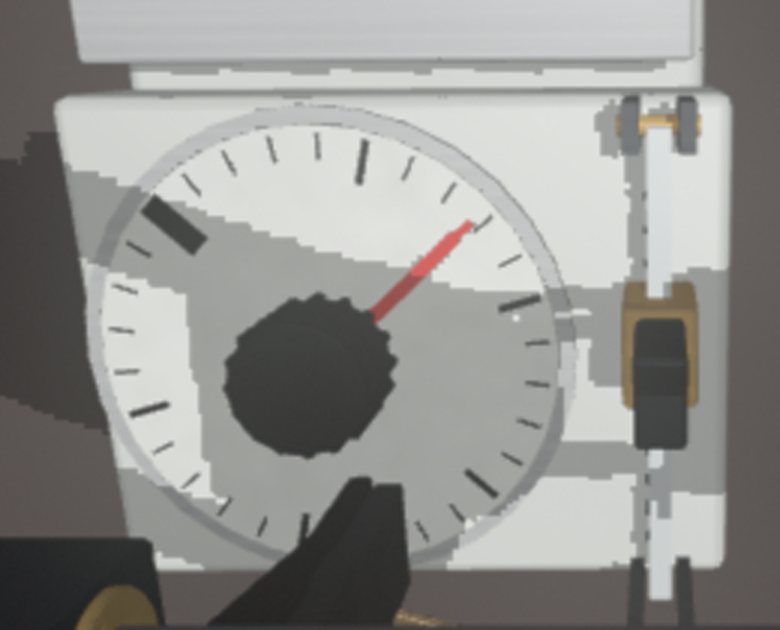

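```bash
cat >> h.py <<'E'
def T(p,o):
    x,y,a=p; o=np.array(o,float).reshape(-1,3); return np.c_[x+np.cos(a)*o[:,0]-np.sin(a)*o[:,1], y+np.sin(a)*o[:,0]+np.cos(a)*o[:,1], o[:,2]]
def inS(s,q):
    d=np.array(q)[:2]-s[:2]; a=s[2]; return np.array([[np.cos(a),np.sin(a)],[-np.sin(a),np.cos(a)]])@d
E
python3 - <<'E'
from h import *
import pickle
from scipy.optimize import least_squares
c=pickle.load(open('pics/w1.pkl','rb'));ct=pickle.load(open('pics/top0.pkl','rb'))
f=lambda p:np.array(p)/3+np.array([100,80])-1/3
ft=lambda p:np.array(p)/4+np.array([275,165])-.375
# dial ring ellipse: extremes: use ring centre; console corners
obj=[(-.105,-.0,.1),(.105,-.0,.1),(.105,-.185,.1),(.095,.001,.092),(-.095,.001,.092)]
px=f([(55,98),(732,95),(725,568),(693,62),(82,62)])
objt=[(.095,.187,.092),(.095,.001,.092),(-.095,.001,.092),(-.095,.187,.092)]
pxt=ft([(33,57),(246,50),(250,268),(38,272)])
fun=lambda p:np.r_[(proj(c,T(p,obj))-px).ravel(),(proj(ct,T(p,objt))-pxt).ravel()]
r=least_squares(fun,[.5,0,0],loss='soft_l1'); print(r.x,np.degrees(r.x[2]),fun(r.x).round(1))
s=r.x; np.save('s.npy',s)
k=T(s,(-.022,-.09,.1))[0]
print('knob px pred',(proj(c,T(s,(-.022,-.09,.14)))-[100,80])*3)
tip=atz(c,*f((470,224)),.107);zm=atz(c,*f((174,225)),.105)
for q in(tip,zm):
    d=inS(s,q)-[-.022,-.09]; print(np.hypot(*d),np.degrees(np.arctan2(d[1],d[0])))
g=atz(c,*f((661,406)),.179); print('grip',g,inS(s,g))
print('pan',T(s,(0,.094,.092)),'knob',k,'home',T(s,(.084,-.036,.164)))
E
```

```text
[ 0.51167901 -0.02601061  0.06250802] 3.5814455383510753 [-6.5 -6.3 -0.7 -9.   0.4 13.9  0.9  0.8  0.   4.1 -0.4 -0.2 -1.4 -0.9
  0.6 -2.2 -0.  -0.6]
knob px pred [[299.57577071 398.804136  ]]
0.06496701912595569 43.997177793936935
0.06468802029148209 134.82636506986876
grip [ 0.59927824 -0.10015678  0.179     ] [ 0.08279644 -0.07947345]
pan [[0.50580708 0.06780581 0.092     ]] knob [ 0.49534403 -0.11720913  0.1       ] home [[ 0.59776378 -0.05669305  0.164     ]]
```

```bash
python3 - <<'E'
from h import *
import pickle
from scipy.optimize import least_squares
c=pickle.load(open('pics/w1.pkl','rb'));ct=pickle.load(open('pics/top0.pkl','rb'))
f=lambda p:np.array(p)/3+np.array([100,80])-1/3
ft=lambda p:np.array(p)/4+np.array([275,165])-.375
ring=[atz(c,*f(p),.104)[:2] for p in((88,330),(575,350),(310,103),(176,150),(480,165),(545,240),(120,455),(568,430))]
r=least_squares(lambda q:[np.hypot(*(p-q))-.079 for p in ring],[.5,-.1]); print('ring centre',r.x,(r.fun*1e3).round(1)); kc=r.x
P=[atz(ct,*ft(p),.092)[:2] for p in((33,57),(246,50),(250,268),(38,272))]
print('pan pts top',np.array(P).round(4), np.mean(P,0))
Pw=[atz(c,*f(p),.092)[:2] for p in((82,62),(693,62))]; print('pan near edge wrist',Pw, np.degrees(np.arctan2(*(Pw[1]-Pw[0])[::-1])))
C=[atz(c,*f(p),.100)[:2] for p in((55,98),(732,95),(725,568))];print('console',C)
for z in(.138,.142):print('knobtop',atz(c,*f((308,388)),z),atz(ct,*ft((355,168)),z))
E
```

```text
ring centre [ 0.49395295 -0.11542968] [-0.6 -0.4  1.1 -0.8  0.9  0.9  2.8  0.6]
pan pts top [[ 0.5941  0.1651]
 [ 0.6031 -0.0242]
 [ 0.4092 -0.0289]
 [ 0.4032  0.1546]] [0.50240236 0.06664612]
pan near edge wrist [array([ 0.4172104 , -0.02725171]), array([ 0.6055953 , -0.01837311])] 2.698359498381484
console [array([ 0.41204834, -0.03788955]), array([ 0.61769805, -0.02730301]), array([ 0.62646337, -0.18758809])]
knobtop [ 0.4970111  -0.11417959  0.138     ] [ 0.49075083 -0.11516866  0.138     ]
knobtop [ 0.49838354 -0.11275603  0.142     ] [ 0.49011182 -0.11471027  0.142     ]
```

Call:
{"api": "send_rows", "payload": {
  "moves": [0,0,0,0.03,-0.1,-2,1,0,0,0,0.03,-0.1,-2,1,0,0,0,0.03,-0.1,-2,1,0,0,0,0.03,-0.1,-2,1,0,0,0,0.03,-0.1,-1.8,1,0,0,0,0,0,0,1,0,0,0,0,0,0,1]
}}

```text
time_s: 2.95
position: [0.5991, -0.099, 0.1608]
tcp_rot: [[-0.05, 0.999, -0.001], [0.999, 0.05, 0.0], [0.0, -0.001, -1.0]]
force: [0.1, -0.7, 0.9]
opening: 1.001
```

```bash
python3 - <<'E'
from h import *
c=snap("wrist","w2"); c=snap("scene","s2",(220,120,420,260),4); s=read_state(); print(s['position'],s['force'])
E
```

```text
[ 0.60009216 -0.0997777   0.16183955] [0.03551877 0.32691793 0.30850086]
```

View pics/w2.png

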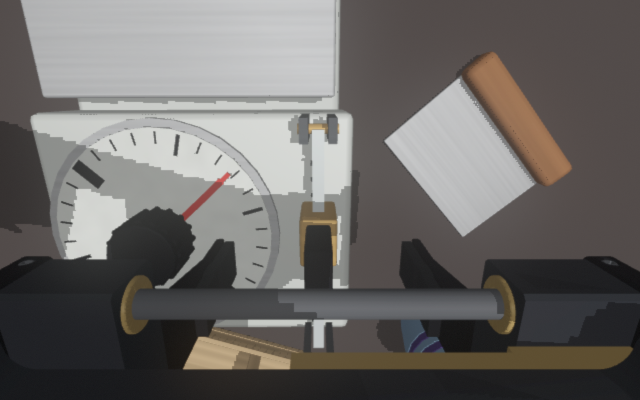

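View pics/s2.png

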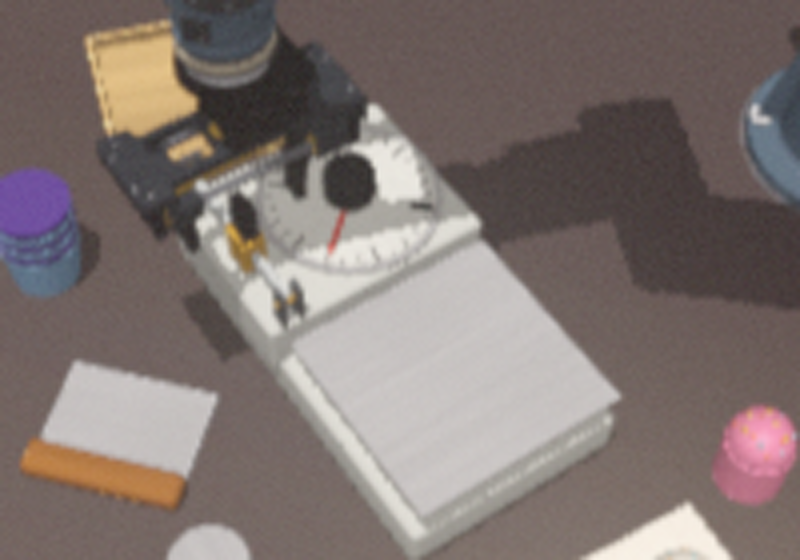

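Call:
{"api": "send_rows", "payload": {
  "moves": [0,0,0,0,0,-0.4,1,0,0,0,0,0,0,-1,0,0,0,0,0,0,-1,0,0,0,0,0,0,-1,0,0,0,0,0,0,-1,0,0,0,0,0,0,-1,0,0,0,0,0,0,-1,0,0,0,0,0,0,-1,0,0,0,0,0,0,-1]
}}

```text
time_s: 3.95
position: [0.5994, -0.1003, 0.1565]
tcp_rot: [[-0.049, 0.999, -0.0], [0.999, 0.049, -0.0], [0.0, -0.0, -1.0]]
force: [-0.1, 0.4, -0.4]
opening: 0.356
```

Call:
{"api": "send_rows", "payload": {
  "moves": [0,0,0,0,0,0,-1,0,0,0,0,0,0,-1,0,0,0,0,0,0,-1,0,0,0,0,0,0,-1]
}}

```text
time_s: 4.35
position: [0.5994, -0.1003, 0.1565]
tcp_rot: [[-0.049, 0.999, -0.0], [0.999, 0.049, -0.0], [-0.0, -0.0, -1.0]]
force: [0.1, -0.6, -0.4]
opening: 0.159
```

Gripped at 14 mm. Sliding home.

Call:
{"api": "send_rows", "payload": {
  "moves": [0,0,0,-0.02,0.5,0,-1,0,0,0,-0.02,0.5,0,-1,0,0,0,-0.03,0.5,0,-1,0,0,0,-0.02,0.5,0,-1,0,0,0,-0.03,0.5,0,-1,0,0,0,-0.02,0.5,0,-1,0,0,0,-0.03,0.5,0,-1,0,0,0,-0.02,0.4,0,-1,0,0,0,-0.01,0.3,0,-1,0,0,0,0,0,0,-1]
}}

```text
time_s: 5.35
position: [0.5972, -0.0573, 0.1574]
tcp_rot: [[-0.049, 0.999, -0.0], [0.999, 0.049, 0.0], [0.0, -0.0, -1.0]]
force: [-2.2, -1.3, 6.5]
opening: 0.156
```

Call:
{"api": "send_rows", "payload": {
  "moves": [0,0,0,-0.01,0.2,0,-1,0,0,0,-0.01,0.2,0,-1,0,0,0,0,0,0,-1]
}}

```text
time_s: 5.65
position: [0.5972, -0.0561, 0.1576]
tcp_rot: [[-0.051, 0.999, 0.0], [0.999, 0.051, -0.005], [-0.005, -0.0, -1.0]]
force: [-4.1, -6.6, 7.1]
opening: 0.157
```

Call:
{"api": "send_rows", "payload": {
  "moves": [0,0,0,0,0,0,1,0,0,0,0,0,0,1,0,0,0,0,0,0,1,0,0,0,0,0,0,1,0,0,0,0,0,0.5,1,0,0,0,0,0,1.5,1,0,0,0,0,0,2,1,0,0,0,0,0,2,1,0,0,0,0,0,2,1,0,0,0,0,0,2,1,0,0,0,0,0,0,1,0,0,0,0,0,0,1]
}}

```text
time_s: 6.85
position: [0.5972, -0.0541, 0.2566]
tcp_rot: [[-0.049, 0.999, 0.001], [0.999, 0.049, -0.0], [-0.0, 0.001, -1.0]]
force: [-0.5, -0.1, 0.3]
opening: 0.991
```

```bash
python3 - <<'E'
from h import *
c=snap("wrist","w3"); s=read_state(); print(s['position'],s['force'],s['joint_positions'])
E
```

```text
[ 0.59661413 -0.05398234  0.25571132] [-0.10540596  0.55374972 -0.22603682] [-1.58512303e+01  2.62046410e+01  8.36919467e+01  5.95363619e-03
  7.01904310e+01 -1.86569155e+01]
```

View pics/w3.png

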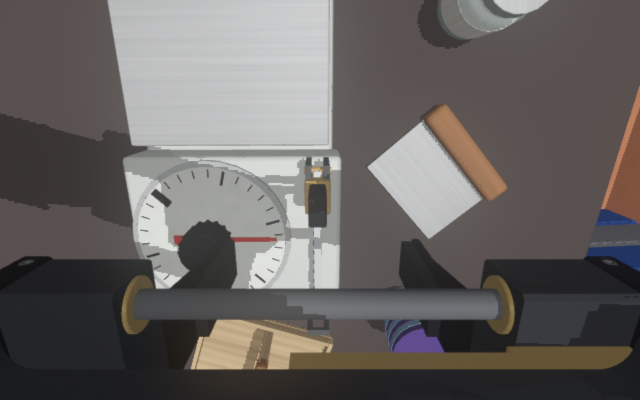

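```bash
python3 - <<'E'
from h import *
import pickle
c=pickle.load(open('pics/w3.pkl','rb'))
tip=atz(c,276.5,239.5,.107); tail=atz(c,175,239.5,.107); z0=atz(c,161.5,197.5,.106)
a=np.arctan2(*(tip-tail)[1::-1]); k=tip[:2]-.064*np.array([np.cos(a),np.sin(a)])
print(tip,tail,np.degrees(a),k); d=z0[:2]-k; print(np.hypot(*d),np.degrees(np.arctan2(d[1],d[0])-a))
save(c,'w3a',(120,140,350,310),3)
E
```

```text
[ 0.5588477  -0.11182248  0.107     ] [ 0.45790301 -0.1167225   0.107     ] 2.7790460062230125 [ 0.49492297 -0.11492549]
0.06251789677523534 136.04324928258907
```

View pics/w3a.png

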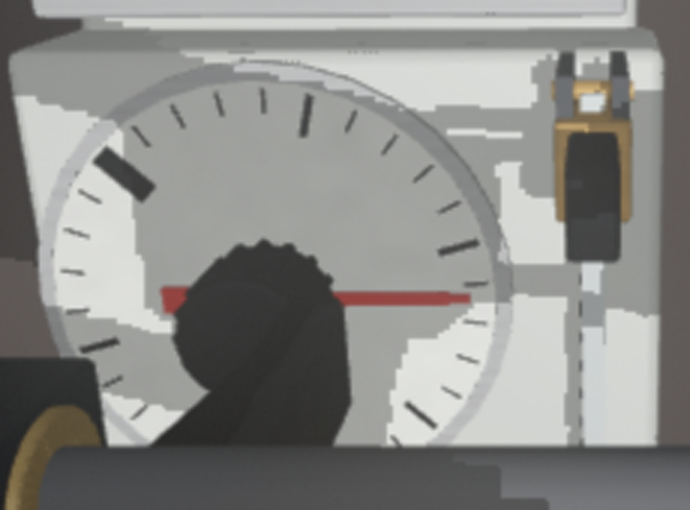

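Call:
{"api": "send_rows", "payload": {
  "moves": [0,0,7.8,-1.3,-0.8,0,1,0,0,7.8,-1.3,-0.8,0,1,0,0,7.8,-1.3,-0.8,0,1,0,0,7.8,-1.3,-0.8,0,1,0,0,7.8,-1.3,-0.7,0,1,0,0,7.8,-1.3,-0.7,0,1,0,0,7.8,-1.2,-0.8,0,1,0,0,7.8,-1.2,-0.7,0,1,0,0,0,0,0,-1,1,0,0,0,0,0,-2,1,0,0,0,0,0,-2,1,0,0,0,0,0,0,1,0,0,0,0,0,0,1]
}}

```text
time_s: 8.2
position: [0.4951, -0.1148, 0.2056]
tcp_rot: [[-0.907, 0.421, -0.002], [0.421, 0.907, 0.001], [0.002, 0.0, -1.0]]
force: [0.6, -0.0, 0.2]
opening: 1.001
```

```bash
python3 - <<'E'
from h import *
c=snap("wrist","w4"); s=read_state(); print(s['position'],s['tcp_rot'],s['joint_positions'])
E
```

```text
[ 0.49565676 -0.11510674  0.20633524] [[-9.07347579e-01  4.20381173e-01 -1.98014492e-04]
 [ 4.20381119e-01  9.07347587e-01  2.65623227e-04]
 [ 2.91330976e-04  1.57771038e-04 -9.99999945e-01]] [-2.56793340e+01  2.26015781e+01  9.95911991e+01  1.03963048e-02
  5.78240431e+01 -9.08262176e+01]
```

View pics/w4.png

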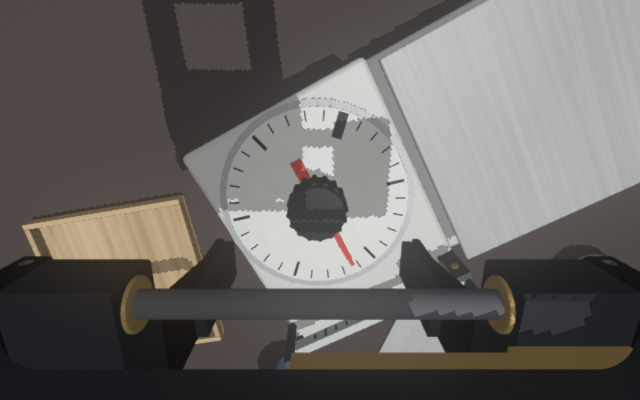

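Call:
{"api": "send_rows", "payload": {
  "moves": [0,0,0,0,0,-2.2,1,0,0,0,0,0,-2.2,1,0,0,0,0,0,-2.2,1,0,0,0,0,0,-2.2,1,0,0,0,0,0,0,-1,0,0,0,0,0,0,-1,0,0,0,0,0,0,-1,0,0,0,0,0,0,-1,0,0,0,0,0,0,-1,0,0,0,0,0,0,-1,0,0,0,0,0,0,-1,0,0,0,0,0,0,-1,0,0,0,0,0,0,-1,0,0,0,0,0,0,-1]
}}

```text
time_s: 9.65
position: [0.4954, -0.1155, 0.1189]
tcp_rot: [[-0.908, 0.419, 0.0], [0.419, 0.908, -0.0], [-0.001, -0.0, -1.0]]
force: [-1.0, 0.3, 5.7]
opening: 0.476
```

Gripped (41.4 mm). Turning 136° clockwise, i.e. 16 rows of -8.5°.

Call:
{"api": "send_rows", "payload": {
  "moves": [0,0,-8.5,0,0,0,-1,0,0,-8.5,0,0,0,-1,0,0,-8.5,0,0,0,-1,0,0,-8.5,0,0,0,-1,0,0,-8.5,0,0,0,-1,0,0,-8.5,0,0,0,-1,0,0,-8.5,0,0,0,-1,0,0,-8.5,0,0,0,-1,0,0,-8.5,0,0,0,-1,0,0,-8.5,0,0,0,-1,0,0,-8.5,0,0,0,-1,0,0,-8.5,0,0,0,-1,0,0,-8.5,0,0,0,-1,0,0,-8.5,0,0,0,-1,0,0,-8.5,0,0,0,-1,0,0,-8.5,0,0,0,-1,0,0,0,0,0,0,-1,0,0,0,0,0,0,-1]
}}

```text
time_s: 11.45
position: [0.4928, -0.1153, 0.1189]
tcp_rot: [[0.944, 0.33, -0.005], [0.33, -0.944, -0.0], [-0.005, -0.002, -1.0]]
force: [-6.1, -2.5, 10.5]
opening: 0.473
```

```bash
python3 - <<'E'
from h import *
c=snap("wrist","w5"); s=read_state(); print(s['position'],s['tcp_rot'][:,1],s['force'])
E
```

```text
[ 0.49274744 -0.11534409  0.118901  ] [ 0.32984334 -0.94403421 -0.00166708] [-6.41281716 -2.73541057  9.46976923]
```

View pics/w5.png

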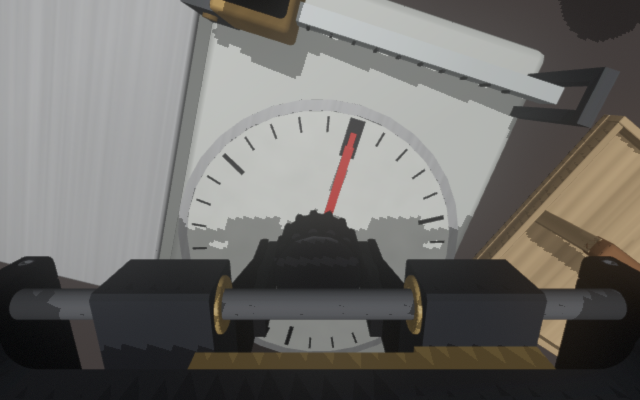

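```bash
python3 - <<'E'
from h import *
import pickle
c=pickle.load(open('pics/w5.pkl','rb'));save(c,'w5a',(290,100,410,220),5)
E
```

```text
(no output)
```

View pics/w5a.png

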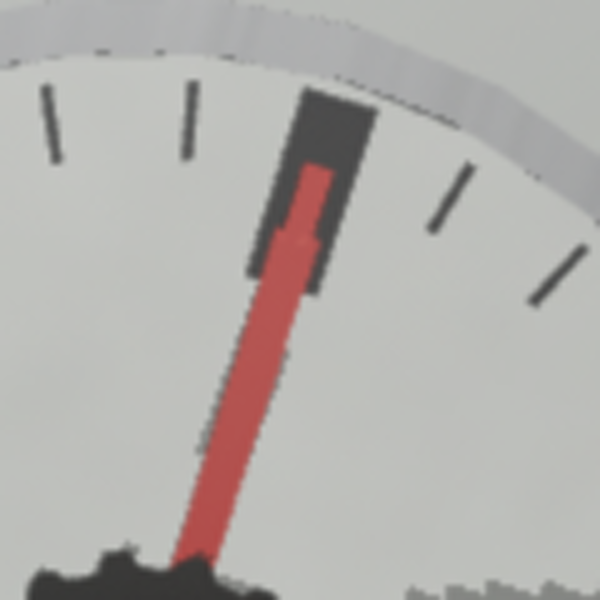

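Tip and mark coincide. Releasing and checking.

Call:
{"api": "send_rows", "payload": {
  "moves": [0,0,0,0,0,0,1,0,0,0,0,0,0,1,0,0,0,0,0,0,1,0,0,0,0,0,0,1,0,0,0,0,0,0,1,0,0,0,0,0,1,1,0,0,0,0,0,2,1,0,0,0,0,0,2,1,0,0,0,0,0,2,1,0,0,0,0,0,2,1,0,0,0,0,0,0,1,0,0,0,0,0,0,1,0,0,0,0,0,0,1,0,0,0,0,0,0,1]
}}

```text
time_s: 12.9
position: [0.4945, -0.1149, 0.2075]
tcp_rot: [[0.944, 0.329, -0.002], [0.329, -0.944, 0.001], [-0.002, -0.002, -1.0]]
force: [-0.7, -0.6, 0.3]
opening: 1.0
```

```bash
python3 - <<'E'
from h import *
c=snap("wrist","w6",(200,80,440,280),3); s=read_state(); print(s['position'],s['tcp_rot'][:,1],s['joint_positions'])
E
```

```text
[ 0.49463913 -0.11500862  0.20757569] [ 0.32879314 -0.94440067 -0.00156403] [-2.57147357e+01  2.24695201e+01  9.95710226e+01  1.29226215e-04
  5.80862774e+01  4.50895607e+01]
```

View pics/w6.png

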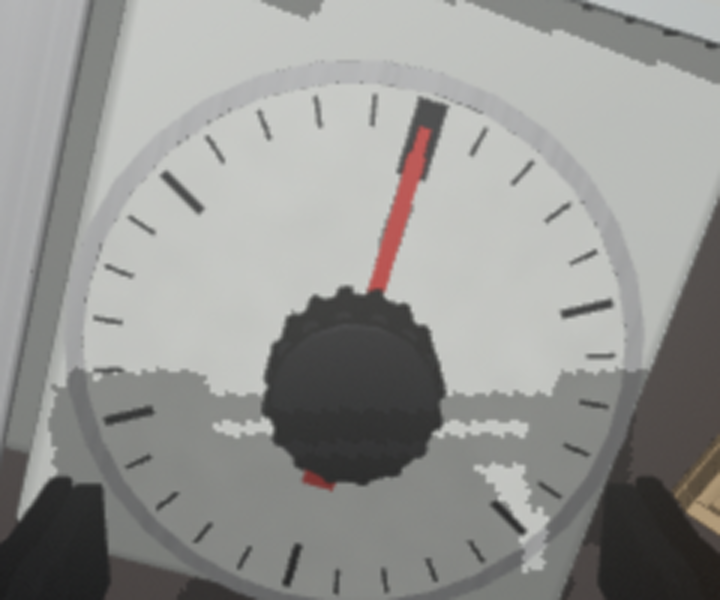

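Call:
{"api": "send_rows", "payload": {
  "moves": [0,0,7,0.26,-3.2,0.3,1,0,0,7,0.26,-3.2,0.3,1,0,0,7,0.26,-3.2,0,1,0,0,7,0.26,-3.2,0,1,0,0,7,0.26,-3.2,0,1,0,0,7,0.26,-3.2,0,1,0,0,7,0.26,-3.2,0,1,0,0,7,0.26,-3.2,0,1,0,0,0,0,0,0,1,0,0,0,0,0,0,1,0,0,0,0,0,0,1]
}}

```text
time_s: 14.05
position: [0.5156, -0.3699, 0.2137]
tcp_rot: [[0.256, 0.967, -0.002], [0.967, -0.256, 0.002], [0.002, -0.002, -1.0]]
force: [0.2, 0.1, -0.2]
opening: 0.999
```

```bash
python3 - <<'E'
from h import *
c=snap("wrist","w7"); s=read_state(); print(s['position'],s['tcp_rot'][:,1],s['joint_positions'])
c=snap("top","top7")
E
```

```text
[ 0.51571302 -0.3697382   0.21399772] [ 0.96690829 -0.25511895 -0.00163622] [-4.57205434e+01  3.15439832e+01  8.10543238e+01  1.73080392e-02
  6.75205820e+01 -3.09464626e+01]
```

View pics/w7.png

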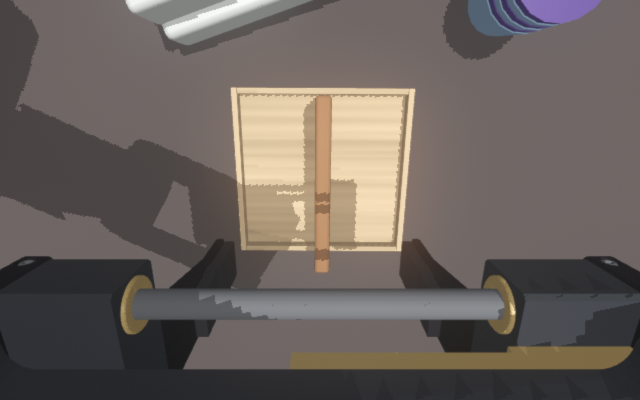

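View pics/top7.png

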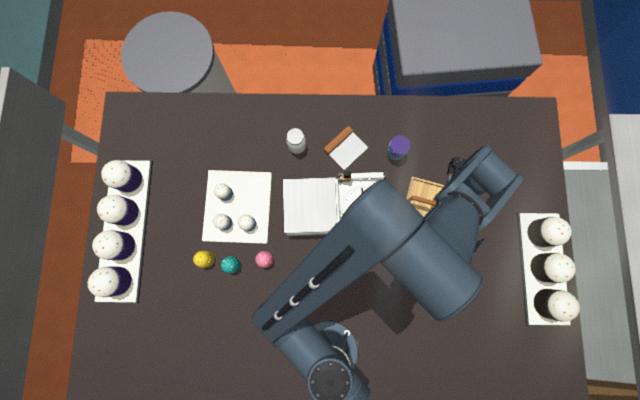

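```bash
python3 - <<'E'
from h import *
import pickle
from scipy.optimize import least_squares
c=pickle.load(open('pics/w7.pkl','rb'))
ob=[(.092,.089,.02),(.092,-.089,.02),(-.092,-.089,.02),(-.092,.089,.02),(0,.082,.085),(0,-.082,.085)]
px=np.array([(414,89),(403,252),(240,252),(232,88),(323,96),(322,272)],float)
r=least_squares(lambda p:(proj(c,T(p,ob))-px).ravel(),[.51,-.37,-.26]);print(r.x,np.degrees(r.x[2]),r.fun.round(1))
E
```

```text
[ 0.51932366 -0.37164476 -0.26204773] -15.014228871975714 [ 1.2 -0.5 -1.5 -0.4  1.4 -1.  -1.9 -0.1  0.5 -0.3  0.1  2.4]
```

Call:
{"api": "send_rows", "payload": {
  "moves": [0,0,0,0.06,-0.03,-2.6,1,0,0,0,0.06,-0.03,-2.6,1,0,0,0,0.06,-0.03,-2.6,1,0,0,0,0.06,-0.03,-2.6,1,0,0,0,0.06,-0.03,-2.6,1,0,0,0,0.04,-0.03,-2.6,1,0,0,0,0,0,0,-1,0,0,0,0,0,0,-1,0,0,0,0,0,0,-1,0,0,0,0,0,0,-1,0,0,0,0,0,0,-1,0,0,0,0,0,0,-1,0,0,0,0,0,0,-1,0,0,0,0,0,0,-1,0,0,0,0,0,0,-1,0,0,0,0,0,0,-1,0,0,0,0,0,0,-1,0,0,0,0,0,0,-1,0,0,0,0,0,0,-1]
}}

```text
time_s: 16.05
position: [0.5193, -0.373, 0.0585]
tcp_rot: [[0.256, 0.967, -0.0], [0.967, -0.256, 0.0], [0.0, -0.0, -1.0]]
force: [-0.2, -0.9, -0.1]
opening: 0.154
```

Call:
{"api": "send_rows", "payload": {
  "moves": [0,0,0,0,0,1,-1,0,0,0,0,0,2,-1,0,0,0,0,0,3,-1,0,0,0,0,0,4,-1,0,0,0,0,0,4,-1,0,0,0,0,0,3,-1,0,0,0,0,0,2.5,-1,0,0,0,0,0,1.5,-1,0,0,0,0,0,0,-1]
}}

```text
time_s: 16.95
position: [0.5205, -0.3739, 0.2718]
tcp_rot: [[0.255, 0.967, 0.004], [0.967, -0.255, -0.004], [-0.003, 0.005, -1.0]]
force: [-0.2, 0.3, -2.3]
opening: 0.161
```

Call:
{"api": "send_rows", "payload": {
  "moves": [0,0,1,-0.1,1,0,-1,0,0,1,-0.1,2,0,-1,0,0,1,-0.1,3,0,-1,0,0,1.2,-0.1,3.3,0,-1,0,0,1.2,-0.1,3.3,0,-1,0,0,1.2,-0.1,3.3,0,-1,0,0,1.2,-0.1,3.3,0,-1,0,0,1.2,-0.1,3.3,0,-1,0,0,1.2,-0.1,3.3,0,-1,0,0,1.2,-0.1,3.3,0,-1,0,0,1.2,-0.1,3.3,0,-1,0,0,1.2,-0.1,3.3,0,-1,0,0,1,-0.1,3,0,-1,0,0,1,-0.1,2.5,0,-1,0,0,1,-0.1,2,0,-1,0,0,0.8,0,1,0,-1,0,0,0,0,0.2,0,-1,0,0,0,0,0,0,-1,0,0,0,0,0,0,-1]
}}

```text
time_s: 18.85
position: [0.5044, 0.0701, 0.2683]
tcp_rot: [[-0.048, 0.999, -0.001], [0.999, 0.048, -0.0], [-0.0, -0.001, -1.0]]
force: [-0.5, 0.2, -2.8]
opening: 0.156
```

```bash
python3 - <<'E'
from h import *
c=snap("wrist","w8"); s=read_state(); print(s['position'],s['tcp_rot'][:,1],s['force'],s['joint_positions'])
c=snap("scene","s8")
E
```

```text
[0.50449945 0.07003626 0.2683692 ] [ 9.98863049e-01  4.76706851e-02 -3.40534970e-04] [ 0.70720647  0.49170761 -2.22688614] [-4.67039117e+00  1.80622264e+01  9.51763387e+01 -2.41245998e-02
  6.67782314e+01 -7.39324395e+00]
```

View pics/w8.png

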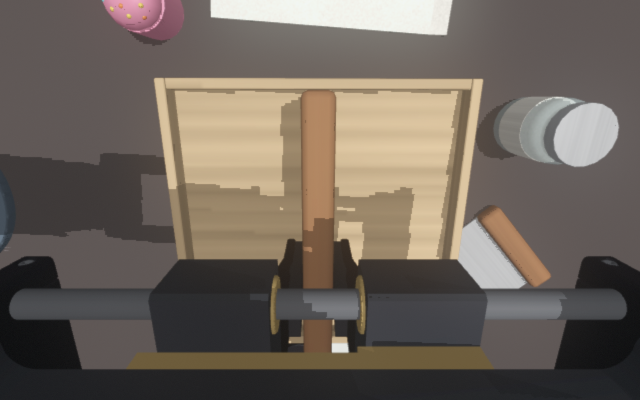

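View pics/s8.png

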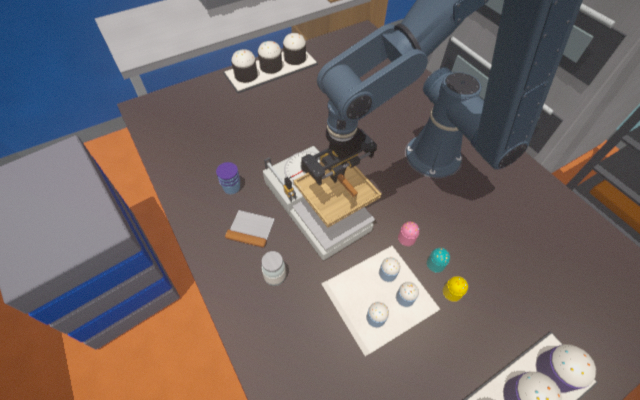

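Call:
{"api": "send_rows", "payload": {
  "moves": [0,0,0,0.05,-0.03,-1.5,-1,0,0,0,0.05,-0.03,-2,-1,0,0,0,0.05,-0.04,-2,-1,0,0,0,0,0,-2,-1,0,0,0,0,0,-1.5,-1,0,0,0,0,0,-1,-1,0,0,0,0,0,-0.7,-1,0,0,0,0,0,-0.5,-1,0,0,0,0,0,-0.3,-1,0,0,0,0,0,0,-1,0,0,0,0,0,0,-1]
}}

```text
time_s: 20.05
position: [0.5063, 0.0699, 0.1539]
tcp_rot: [[-0.049, 0.999, 0.001], [0.999, 0.049, -0.0], [-0.0, 0.001, -1.0]]
force: [0.3, -0.3, -3.1]
opening: 0.159
```

```bash
python3 - <<'E'
from h import *
s=read_state(); print(s['position'],s['force']); c=snap("wrist","w9");c=snap("scene","s9",(240,130,400,250),5)
E
```

```text
[0.50628628 0.06993431 0.15394449] [ 0.33424606 -0.32107345 -3.08023177]
```

View pics/s9.png

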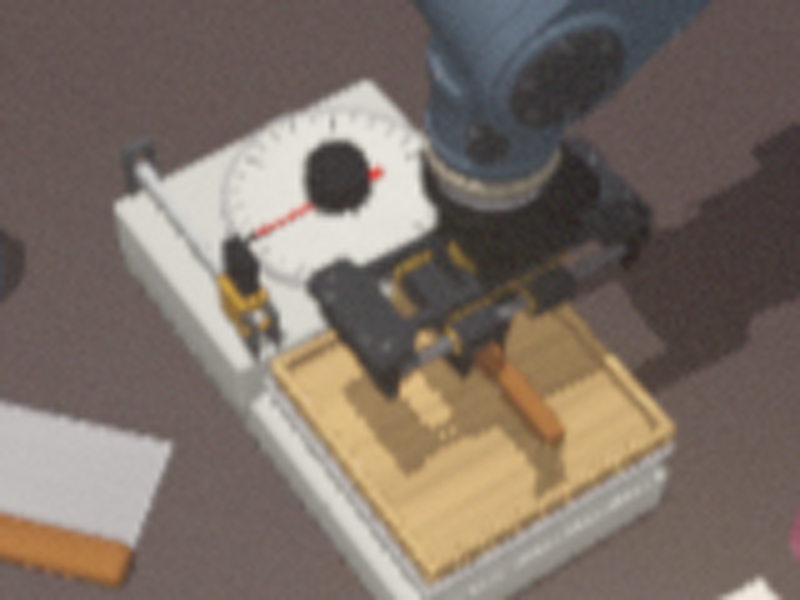

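View pics/w9.png

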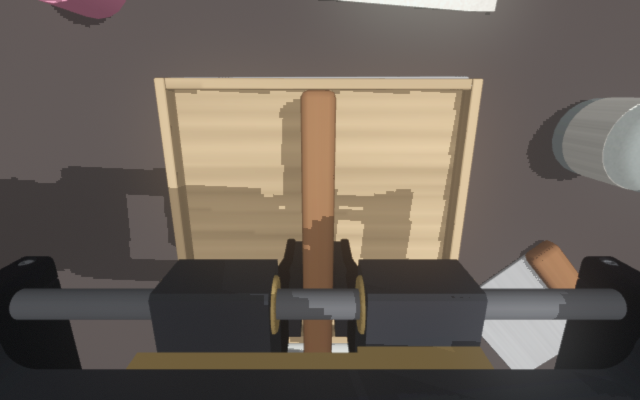

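Call:
{"api": "send_rows", "payload": {
  "moves": [0,0,0,0,0,-0.2,-1,0,0,0,0,0,-0.1,-1,0,0,0,0,0,0,-1,0,0,0,0,0,0,-1]
}}

```text
time_s: 20.55
position: [0.5059, 0.07, 0.1505]
tcp_rot: [[-0.049, 0.999, -0.0], [0.999, 0.049, 0.0], [0.0, -0.0, -1.0]]
force: [-0.7, 0.1, -3.2]
opening: 0.154
```

Call:
{"api": "send_rows", "payload": {
  "moves": [0,0,0,0,0,-0.1,-1,0,0,0,0,0,-0.1,-1,0,0,0,0,0,0,-1,0,0,0,0,0,0,-1]
}}

```text
time_s: 20.95
position: [0.506, 0.0699, 0.1487]
tcp_rot: [[-0.049, 0.999, 0.0], [0.999, 0.049, 0.0], [-0.0, 0.0, -1.0]]
force: [-0.1, 0.4, -0.3]
opening: 0.154
```

Call:
{"api": "send_rows", "payload": {
  "moves": [0,0,0,0,0,0,1,0,0,0,0,0,0,1,0,0,0,0,0,0,1,0,0,0,0,0,0,1,0,0,0,0,0,0,1,0,0,0,0,0,1,1,0,0,0,0,0,2,1,0,0,0,0,0,3,1,0,0,0,0,0,3,1,0,0,0,0,0,2,1,0,0,0,0,0,0,1,0,0,0,0,0,0,1]
}}

```text
time_s: 22.15
position: [0.5058, 0.07, 0.2589]
tcp_rot: [[-0.049, 0.999, 0.001], [0.999, 0.049, -0.0], [-0.0, 0.001, -1.0]]
force: [0.7, -0.7, 0.3]
opening: 0.996
```

```bash
python3 - <<'E'
from h import *
s=read_state(); print(s['position'],s['force']); c=snap("wrist","w10");c=snap("scene","s10",(240,130,400,250),5)
E
```

```text
[0.50579399 0.06995561 0.25889601] [ 0.66559948 -0.68713934  0.33274298]
```

View pics/w10.png

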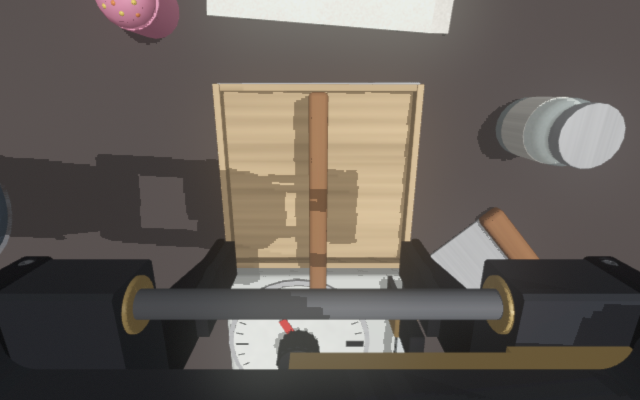

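View pics/s10.png

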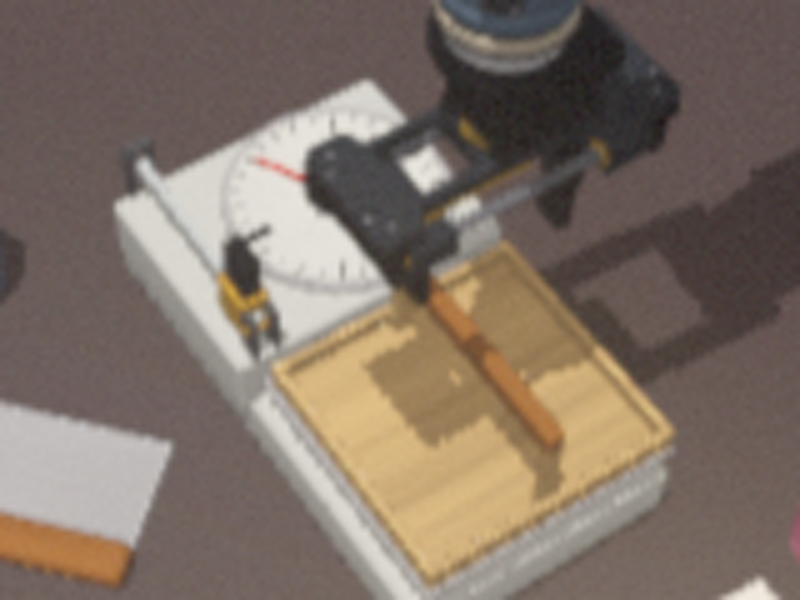

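Call:
{"api": "send_rows", "payload": {
  "moves": [0,0,0,2.3,-3.15,0,1,0,0,0,2.3,-3.15,0,1,0,0,0,2.3,-3.15,0,1,0,0,0,2.2,-3.15,0,1,0,0,0,0,0,0,1,0,0,0,0,0,0,1,0,0,0,0,0,0,1]
}}

```text
time_s: 22.95
position: [0.5956, -0.0551, 0.2573]
tcp_rot: [[-0.049, 0.999, -0.003], [0.999, 0.049, 0.001], [0.001, -0.003, -1.0]]
force: [-0.3, -0.6, 0.8]
opening: 0.993
```

```bash
python3 - <<'E'
from h import *
s=read_state(); print(s['position'],s['force']); c=snap("wrist","w11")
E
```

```text
[ 0.59557959 -0.05512708  0.25727379] [-0.27623275 -0.58206101  0.75119197]
```

View pics/w11.png

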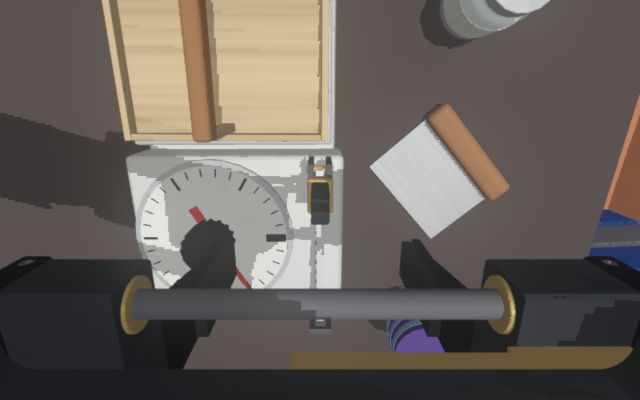

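```bash
python3 - <<'E'
from h import *
import pickle
c=pickle.load(open('pics/w11.pkl','rb'))
a=atz(c,197,213.5,.107);b=atz(c,247.5,285,.107);d=b-a
g=np.degrees(np.arctan2(d[1],d[0]))-2.8;print(g,'poise mm',-g/.96)
E
```

```text
-60.648500067287316 poise mm 63.17552090342429
```

Call:
{"api": "send_rows", "payload": {
  "moves": [0,0,0,0.05,-0.03,-2,1,0,0,0,0.05,-0.03,-2,1,0,0,0,0.05,-0.03,-2,1,0,0,0,0,0,-2,1,0,0,0,0,0,-1.7,1,0,0,0,0,0,0,-1,0,0,0,0,0,0,-1,0,0,0,0,0,0,-1,0,0,0,0,0,0,-1,0,0,0,0,0,0,-1,0,0,0,0,0,0,-1,0,0,0,0,0,0,-1,0,0,0,0,0,0,-1,0,0,0,0,0,0,-1,0,0,0,0,0,0,-1,0,0,0,0,0,0,-1,0,0,0,0,0,0,-1,0,0,0,0,0,0,-1]
}}

```text
time_s: 24.8
position: [0.5972, -0.057, 0.1614]
tcp_rot: [[-0.049, 0.999, -0.003], [0.999, 0.049, -0.0], [0.0, -0.003, -1.0]]
force: [-4.3, -1.2, 2.6]
opening: 0.154
```

Call:
{"api": "send_rows", "payload": {
  "moves": [0,0,0,0.02,-0.4,0,-1,0,0,0,0.02,-0.5,0,-1,0,0,0,0.03,-0.6,0,-1,0,0,0,0.03,-0.6,0,-1,0,0,0,0.03,-0.6,0,-1,0,0,0,0.03,-0.6,0,-1,0,0,0,0.03,-0.6,0,-1,0,0,0,0.03,-0.6,0,-1,0,0,0,0.03,-0.6,0,-1,0,0,0,0.03,-0.6,0,-1,0,0,0,0.03,-0.6,0,-1,0,0,0,0,0,0,-1,0,0,0,0,0,0,-1]
}}

```text
time_s: 26.1
position: [0.6005, -0.1203, 0.1615]
tcp_rot: [[-0.048, 0.999, -0.002], [0.999, 0.048, 0.001], [0.001, -0.002, -1.0]]
force: [-5.6, -1.0, 4.7]
opening: 0.158
```

Moved 63 mm. Releasing, lifting and checking the dial.

Call:
{"api": "send_rows", "payload": {
  "moves": [0,0,0,0,0,0,1,0,0,0,0,0,0,1,0,0,0,0,0,0,1,0,0,0,0,0,0,1,0,0,0,0,0,1,1,0,0,0,0,0,2,1,0,0,0,0,0.8,3,1,0,0,0,0,1,3,1,0,0,0,0,1,1,1,0,0,0,0,1,0,1,0,0,0,0,0,0,1,0,0,0,0,0,0,1,0,0,0,0,0,0,1]
}}

```text
time_s: 27.4
position: [0.6008, -0.082, 0.2599]
tcp_rot: [[-0.049, 0.999, -0.003], [0.999, 0.049, 0.001], [0.001, -0.003, -1.0]]
force: [0.4, 1.2, -0.1]
opening: 0.997
```

```bash
python3 - <<'E'
from h import *
s=read_state(); print(s['position'],s['force']); c=snap("wrist","w12"); save(c,'w12a',(110,130,350,330),3)
E
```

```text
[ 0.60080652 -0.08198688  0.25991635] [ 0.43508762  1.23070426 -0.09599972]
```

View pics/w12a.png

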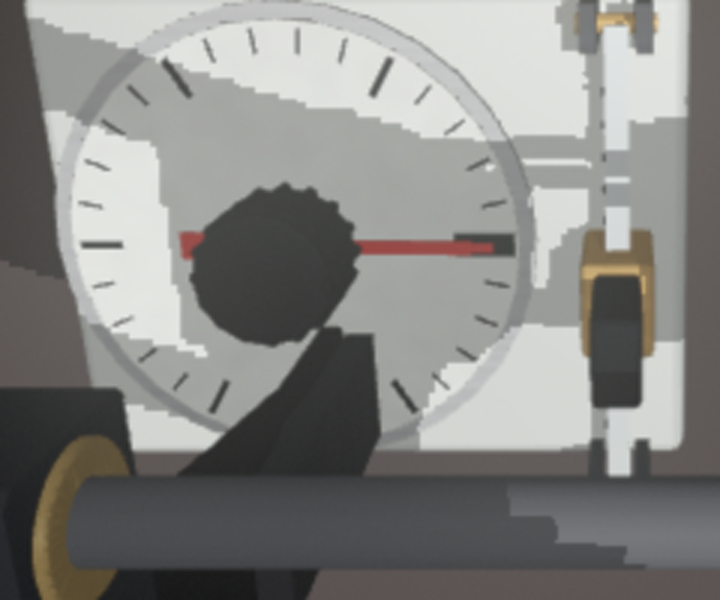

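Pointer tip at crop (493,248), mark centre at about (485,245), so about 1 mm off; tared. Now I look at the cakes again.

```bash
python3 - <<'E'
from h import *
c=snap("top","top13"); save(c,'t13',(190,160,350,280),5)
E
```

```text
(no output)
```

View pics/t13.png

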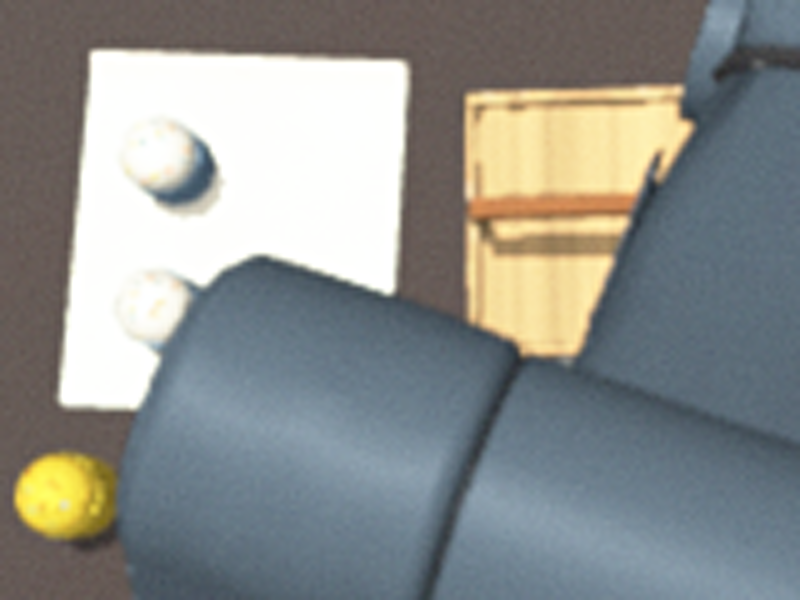

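Call:
{"api": "send_rows", "payload": {
  "moves": [0,0,7.5,-0.38,3.95,0,1,0,0,7.5,-0.38,3.95,0,1,0,0,7.5,-0.38,3.95,0,1,0,0,7.5,-0.38,3.95,0,1,0,0,7.5,-0.38,3.95,0,1,0,0,7.5,-0.38,3.95,0,1,0,0,7.5,-0.38,3.95,0,1,0,0,7.5,-0.38,3.95,0,1,0,0,7.5,-0.38,3.95,-1,1,0,0,7.5,-0.38,3.95,-1,1,0,0,7.5,-0.38,3.95,-2,1,0,0,7.5,-0.38,3.85,-2,1,0,0,0,0,0,0,1,0,0,0,0,0,0,1,0,0,0,0,0,0,1]
}}

```text
time_s: 29.0
position: [0.5566, 0.3901, 0.2018]
tcp_rot: [[-0.999, -0.047, 0.001], [-0.047, 0.999, -0.0], [-0.001, -0.0, -1.0]]
force: [-0.2, -0.3, 0.1]
opening: 1.001
```

```bash
python3 - <<'E'
from h import *
s=read_state(); print(s['position'],s['tcp_rot'][:,1],s['joint_positions']); c=snap("wrist","w14"); c=snap("scene","s14")
E
```

```text
[0.55663601 0.39005259 0.20183271] [-4.71658143e-02  9.98886984e-01 -4.23894599e-04] [ 2.56369992e+01  3.57550644e+01  7.47501877e+01 -3.71319419e-02
  6.94748919e+01 -6.70533998e+01]
```

View pics/w14.png

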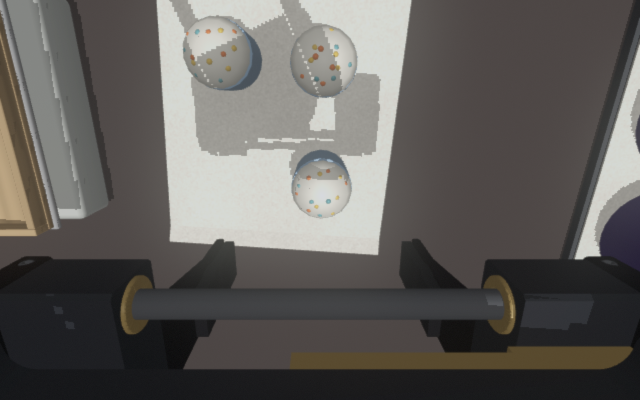

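View pics/s14.png

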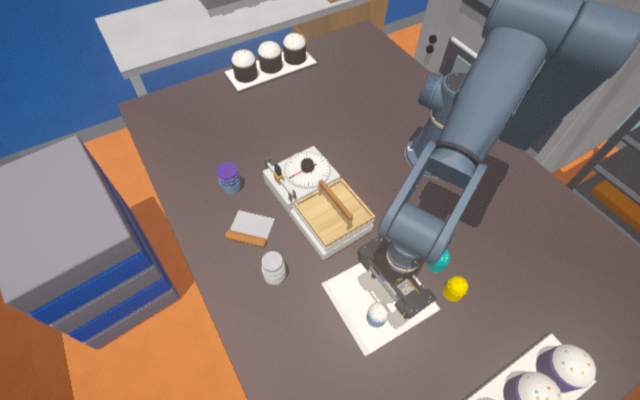

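```bash
python3 - <<'E'
from h import *
import pickle
c=pickle.load(open('pics/w14.pkl','rb'))
for n,u,v in(('A',321.5,187),('B',323.5,61),('C',218,53)): print(n,atz(c,u,v,.055),atz(c,u,v,.06))
E
```

```text
A [0.55713871 0.39364442 0.055     ] [0.55579291 0.39352345 0.06      ]
B [0.4472265  0.38979242 0.055     ] [0.44766054 0.38973383 0.06      ]
C [0.44515133 0.3011647  0.055     ] [0.44561897 0.30254127 0.06      ]
```

Call:
{"api": "send_rows", "payload": {
  "moves": [0,0,0,0,0.1,-3,1,0,0,0,0,0.1,-3,1,0,0,0,0,0.05,-3,1,0,0,0,0,0,-3,1,0,0,0,0,0,-3,1,0,0,0,0,0,-2.2,1,0,0,0,0,0,-1,1,0,0,0,0,0,0,1,0,0,0,0,0,0,-1,0,0,0,0,0,0,-1,0,0,0,0,0,0,-1,0,0,0,0,0,0,-1,0,0,0,0,0,0,-1,0,0,0,0,0,0,-1,0,0,0,0,0,0,-1,0,0,0,0,0,0,-1]
}}

```text
time_s: 30.7
position: [0.5562, 0.3937, 0.0203]
tcp_rot: [[-0.999, -0.049, 0.001], [-0.049, 0.999, 0.0], [-0.001, 0.0, -1.0]]
force: [-0.6, -0.6, 5.1]
opening: 0.663
```

Call:
{"api": "send_rows", "payload": {
  "moves": [0,0,0,0,0,1,-1,0,0,0,0,0,3,-1,0,0,0,0,0,4,-1,0,0,0,0,0,4,-1,0,0,0,0,0,4,-1,0,0,0,0,0,3,-1,0,0,0,-0.1,-2,2,-1,0,0,0,-0.1,-4,0,-1,0,0,0,-0.1,-4.5,0,-1,0,0,0,-0.1,-4.5,0,-1,0,0,0,-0.1,-4.4,0,-1,0,0,0,-0.05,-4,0,-1,0,0,0,0,-3,0,-1,0,0,0,0,-1,0,-1,0,0,0,0,0,0,-1,0,0,0,0,0,0,-1]
}}

```text
time_s: 32.3
position: [0.5503, 0.1204, 0.2294]
tcp_rot: [[-0.999, -0.049, -0.0], [-0.049, 0.999, 0.001], [0.0, 0.001, -1.0]]
force: [0.3, -0.3, -1.2]
opening: 0.66
```

```bash
python3 - <<'E'
from h import *
s=read_state(); print(s['position'],s['tcp_rot'][:,1],s['force'],s['opening']); c=snap("wrist","w15"); c=snap("scene","s15",(240,130,400,250),5)
E
```

```text
[0.55027444 0.12039632 0.22943885] [-4.88144058e-02  9.98807409e-01  9.55316674e-04] [ 0.30617808 -0.25564335 -1.23116242] 0.660163426932609
```

View pics/w15.png

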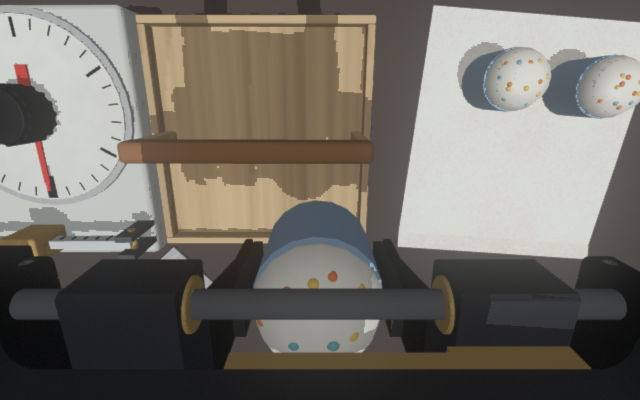

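View pics/s15.png

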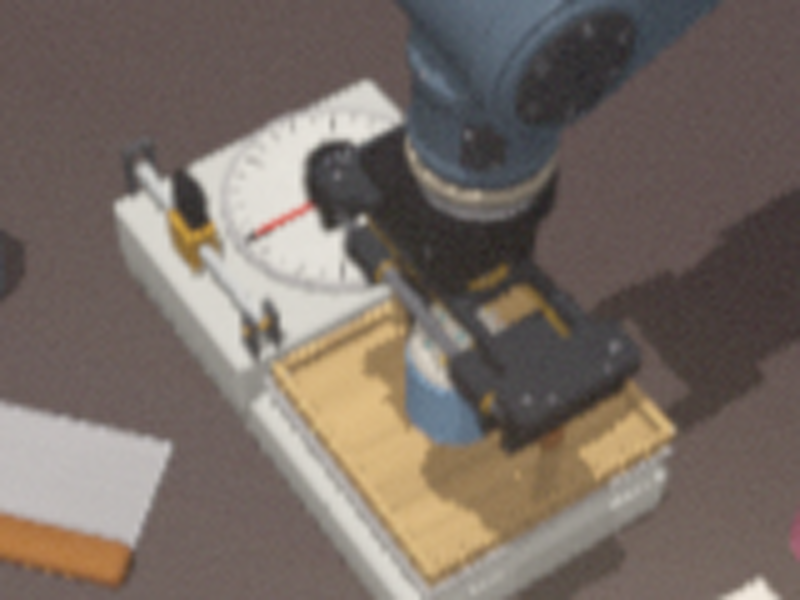

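```bash
python3 - <<'E'
from h import *
import pickle
from scipy.optimize import least_squares
c=pickle.load(open('pics/w15.pkl','rb'))
z=.0915
ob=[(-.092,.089,z+.02),(-.092,-.089,z+.02),(.092,.089,z+.02),(0,.082,z+.076),(0,-.082,z+.076)]
px=np.array([(376,15),(137,16),(367,242),(373.5,152),(119.5,152)],float)
r=least_squares(lambda p:(proj(c,T(p,ob))-px).ravel(),[.5,.07,.05]);print(r.x,np.degrees(r.x[2]),r.fun.round(1))
print(T(r.x,[(.047,.047,0),(-.047,.047,0),(-.047,-.047,0)]))
E
```

```text
[0.50615446 0.07241072 0.0495426 ] 2.8385817056603884 [-0.  -0.1 -2.6 -0.9 -1.3  1.7 -1.1 -0.4  4.5 -0.1]
[[0.55076924 0.1216806  0.        ]
 [0.45688458 0.11702551 0.        ]
 [0.46153968 0.02314084 0.        ]]
```

Call:
{"api": "send_rows", "payload": {
  "moves": [0,0,0,0,0,-1.5,-1,0,0,0,0,0,-2.5,-1,0,0,0,0,0,-2.5,-1,0,0,0,0,0,-2,-1,0,0,0,0,0,-1.2,-1,0,0,0,0,0,-0.7,-1,0,0,0,0,0,-0.3,-1,0,0,0,0,0,-0.2,-1,0,0,0,0,0,0,-1,0,0,0,0,0,0,-1]
}}

```text
time_s: 33.4
position: [0.551, 0.1195, 0.1213]
tcp_rot: [[-0.999, -0.049, 0.002], [-0.049, 0.999, 0.0], [-0.002, -0.0, -1.0]]
force: [0.8, -0.4, -1.4]
opening: 0.656
```

Call:
{"api": "send_rows", "payload": {
  "moves": [0,0,0,0,0,-0.1,-1,0,0,0,0,0,-0.1,-1,0,0,0,0,0,0,-1,0,0,0,0,0,0,-1]
}}

```text
time_s: 33.8
position: [0.5505, 0.1195, 0.1186]
tcp_rot: [[-0.999, -0.049, 0.0], [-0.049, 0.999, 0.0], [-0.0, 0.0, -1.0]]
force: [-0.2, -0.9, -2.4]
opening: 0.659
```

Call:
{"api": "send_rows", "payload": {
  "moves": [0,0,0,0,0,-0.1,-1,0,0,0,0,0,-0.1,-1,0,0,0,0,0,0,-1,0,0,0,0,0,0,-1]
}}

```text
time_s: 34.2
position: [0.5506, 0.1195, 0.1167]
tcp_rot: [[-0.999, -0.049, 0.0], [-0.049, 0.999, -0.0], [-0.0, -0.0, -1.0]]
force: [-1.0, 0.0, 0.6]
opening: 0.66
```

Contact. Open to about 72 mm and lift.

Call:
{"api": "send_rows", "payload": {
  "moves": [0,0,0,0,0,0,0.7,0,0,0,0,0,0,0.7,0,0,0,0,0,0,0.7,0,0,0,0,0,0,0.7,0,0,0,0,0,1,0.7,0,0,0,0,0,2,0.7,0,0,0,0,0,3,0.7,0,0,0,0,0,3,0.7,0,0,0,0,0,3,0.7,0,0,0,0,0,0,0.7,0,0,0,0,0,0,0.7]
}}

```text
time_s: 35.3
position: [0.5507, 0.1196, 0.2377]
tcp_rot: [[-0.999, -0.049, 0.002], [-0.049, 0.999, 0.0], [-0.002, -0.0, -1.0]]
force: [-0.3, 0.2, -0.6]
opening: 0.852
```

```bash
python3 - <<'E'
from h import *
s=read_state(); print(s['position'],s['tcp_rot'][:,1],s['force'],s['opening']); c=snap("wrist","w16"); c=snap("top","top16"); save(c,'t16',(190,160,350,280),5)
E
```

```text
[0.55067349 0.11957408 0.23767354] [-4.89074977e-02  9.98803310e-01 -6.94701118e-05] [-0.25261843  0.17496373 -0.64567909] 0.8518437687228053
```

View pics/w16.png

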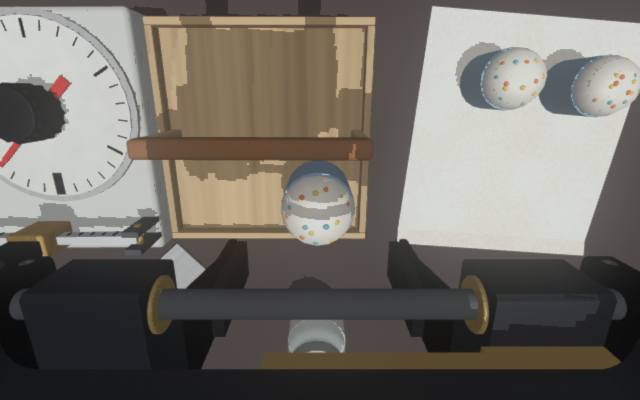

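View pics/t16.png

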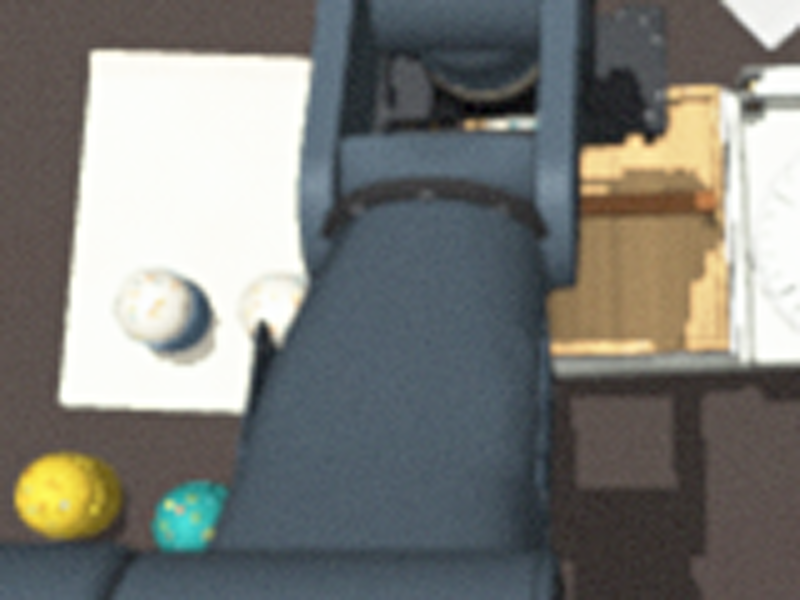

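Call:
{"api": "send_rows", "payload": {
  "moves": [0,0,-5,-1.2,3,0,1,0,0,-5,-1.2,3,0,1,0,0,-5,-1.2,3,0,1,0,0,-5,-1.2,3,0,1,0,0,-5,-1.2,3,-0.6,1,0,0,-5,-1.2,3,-0.8,1,0,0,-5,-1.2,3,-0.8,1,0,0,-5,-1.1,3,-0.8,1,0,0,-5,-1,2.8,-0.8,1,0,0,0,0,0,0,1,0,0,0,0,0,0,1,0,0,0,0,0,0,1]
}}

```text
time_s: 36.6
position: [0.4455, 0.3866, 0.1979]
tcp_rot: [[-0.741, 0.672, -0.001], [0.672, 0.741, -0.001], [0.0, -0.002, -1.0]]
force: [0.5, -0.3, 0.3]
opening: 1.003
```

```bash
python3 - <<'E'
from h import *
s=read_state(); print(s['position'],s['tcp_rot'][:,1],s['force'],s['opening']); c=snap("wrist","w17")
E
```

```text
[0.44546074 0.38662433 0.19788645] [ 0.67168146  0.74083822 -0.00165699] [ 0.49782306 -0.31481226  0.29893247] 1.003377541821945
```

View pics/w17.png

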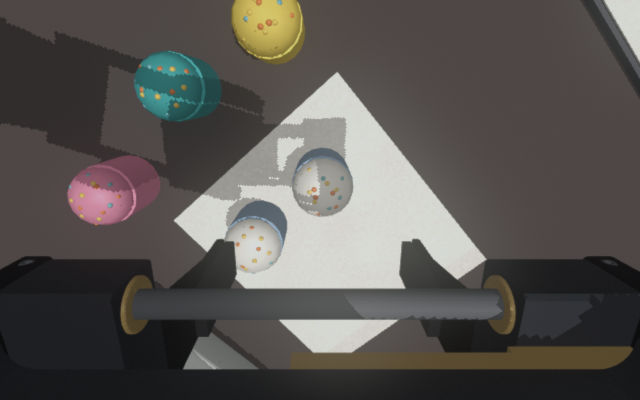

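```bash
python3 - <<'E'
from h import *
import pickle
c=pickle.load(open('pics/w17.pkl','rb'))
for n,u,v in(('B',323,186),('C',254,245)): print(n,atz(c,u,v,.055),atz(c,u,v,.06))
E
```

```text
B [0.44754916 0.39091209 0.055     ] [0.44651327 0.3917518  0.06      ]
C [0.44661413 0.30085996 0.055     ] [0.44559358 0.30317644 0.06      ]
```

Call:
{"api": "send_rows", "payload": {
  "moves": [0,0,0,0.05,0.15,-3,1,0,0,0,0.05,0.15,-3,1,0,0,0,0,0,-3,1,0,0,0,0,0,-3,1,0,0,0,0,0,-3,1,0,0,0,0,0,-1.8,1,0,0,0,0,0,-1,1,0,0,0,0,0,0,1,0,0,0,0,0,0,-1,0,0,0,0,0,0,-1,0,0,0,0,0,0,-1,0,0,0,0,0,0,-1,0,0,0,0,0,0,-1,0,0,0,0,0,0,-1,0,0,0,0,0,0,-1,0,0,0,0,0,0,-1]
}}

```text
time_s: 38.25
position: [0.4468, 0.3908, 0.0212]
tcp_rot: [[-0.741, 0.672, 0.001], [0.672, 0.741, 0.001], [-0.0, 0.001, -1.0]]
force: [0.1, -0.4, 5.9]
opening: 0.661
```

Call:
{"api": "send_rows", "payload": {
  "moves": [0,0,0,0,0,1,-1,0,0,0,0,0,3,-1,0,0,0,0,0,4,-1,0,0,0,0,0,4,-1,0,0,0,0,0,4,-1,0,0,0,0,0,3,-1,0,0,5,0.1,-2,1.8,-1,0,0,6,0.2,-4,0,-1,0,0,7,0.2,-4.5,0,-1,0,0,7,0.2,-4.5,0,-1,0,0,7,0.2,-4.3,0,-1,0,0,7,0.1,-4,0,-1,0,0,6,0,-3,0,-1,0,0,0,0,-1.1,0,-1,0,0,0,0,0,0,-1,0,0,0,0,0,0,-1]
}}

```text
time_s: 39.85
position: [0.4563, 0.1172, 0.2286]
tcp_rot: [[-0.999, -0.047, -0.0], [-0.047, 0.999, 0.001], [0.0, 0.001, -1.0]]
force: [0.3, 0.4, -1.1]
opening: 0.658
```

```bash
python3 - <<'E'
from h import *
s=read_state(); print(s['position'],s['tcp_rot'][:,1],s['force'],s['opening']); c=snap("wrist","w18")
E
```

```text
[0.45630058 0.11723017 0.22855129] [-4.73782664e-02  9.98876714e-01  7.81532988e-04] [ 0.25931393  0.3504587  -1.11442691] 0.6582926475933573
```

View pics/w18.png

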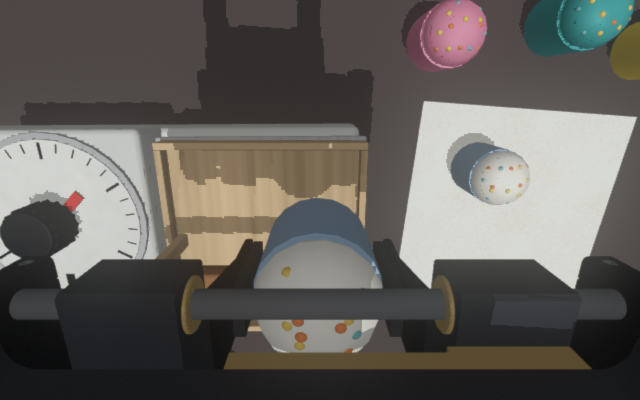

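Call:
{"api": "send_rows", "payload": {
  "moves": [0,0,0,0,0,-1.5,-1,0,0,0,0,0,-2.5,-1,0,0,0,0,0,-2.5,-1,0,0,0,0,0,-2,-1,0,0,0,0,0,-1.2,-1,0,0,0,0,0,-0.7,-1,0,0,0,0,0,-0.3,-1,0,0,0,0,0,-0.2,-1,0,0,0,0,0,-0.1,-1,0,0,0,0,0,0,-1,0,0,0,0,0,0,-1]
}}

```text
time_s: 41.0
position: [0.4568, 0.1165, 0.119]
tcp_rot: [[-0.999, -0.049, 0.001], [-0.049, 0.999, 0.0], [-0.001, -0.0, -1.0]]
force: [-0.3, -0.1, -1.5]
opening: 0.661
```

Call:
{"api": "send_rows", "payload": {
  "moves": [0,0,0,0,0,-0.1,-1,0,0,0,0,0,-0.1,-1,0,0,0,0,0,0,-1,0,0,0,0,0,0,-1]
}}

```text
time_s: 41.4
position: [0.4568, 0.1165, 0.1167]
tcp_rot: [[-0.999, -0.049, 0.001], [-0.049, 0.999, -0.0], [-0.001, -0.0, -1.0]]
force: [1.1, -0.2, 1.0]
opening: 0.664
```

Contact. Release, lift.

Call:
{"api": "send_rows", "payload": {
  "moves": [0,0,0,0,0,0,0.7,0,0,0,0,0,0,0.7,0,0,0,0,0,0,0.7,0,0,0,0,0,0,0.7,0,0,0,0,0,1,0.7,0,0,0,0,0,2,0.7,0,0,0,0,0,3,0.7,0,0,0,0,0,3,0.7,0,0,0,0,0,3,0.7,0,0,0,0,0,0,0.7]
}}

```text
time_s: 42.4
position: [0.4593, 0.1167, 0.241]
tcp_rot: [[-0.999, -0.049, 0.01], [-0.049, 0.999, 0.0], [-0.01, -0.0, -1.0]]
force: [0.7, -0.2, -0.5]
opening: 0.853
```

```bash
python3 - <<'E'
from h import *
import pickle
s=read_state(); print(s['position'],s['opening']); c=snap("wrist","w19")
E
```

```text
[0.45926293 0.1166911  0.24101012] 0.8525273853246083
```

View pics/w19.png

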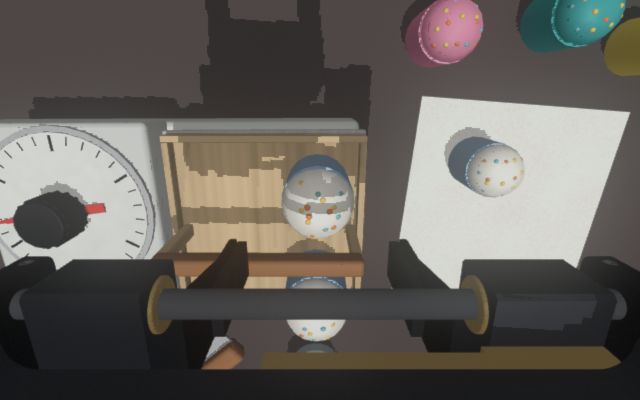

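Call:
{"api": "send_rows", "payload": {
  "moves": [0,0,0,-0.2,2.5,0,1,0,0,0,-0.2,3.2,0,1,0,0,0,-0.2,3.2,0,1,0,0,0,-0.2,3.2,-1,1,0,0,0,-0.2,3.2,-1,1,0,0,0,-0.1,3.2,-2,1,0,0,0,0,0,0,1,0,0,0,0,0,0,1,0,0,0,0,0,0,1]
}}

```text
time_s: 43.35
position: [0.4452, 0.3007, 0.1963]
tcp_rot: [[-0.999, -0.048, -0.001], [-0.048, 0.999, -0.001], [0.001, -0.001, -1.0]]
force: [0.6, -0.3, 0.2]
opening: 0.997
```

```bash
python3 - <<'E'
from h import *
s=read_state(); print(s['position'],s['tcp_rot'][:,1],s['opening']); c=snap("wrist","w20")
E
```

```text
[0.44520591 0.30068546 0.19631722] [-4.84253386e-02  9.98826484e-01 -8.00761795e-04] 0.9966572523246446
```

View pics/w20.png

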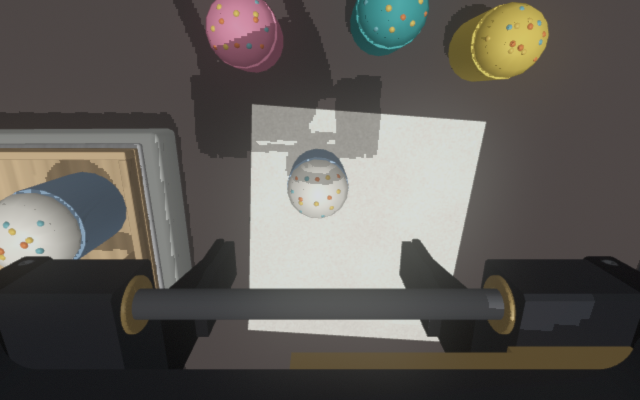

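Call:
{"api": "send_rows", "payload": {
  "moves": [0,0,0,0,0,-3,1,0,0,0,0,0,-3,1,0,0,0,0,0,-3,1,0,0,0,0,0,-3,1,0,0,0,0,0,-3,1,0,0,0,0,0,-1.8,1,0,0,0,0,0,-0.8,1,0,0,0,0,0,0,1,0,0,0,0,0,0,-1,0,0,0,0,0,0,-1,0,0,0,0,0,0,-1,0,0,0,0,0,0,-1,0,0,0,0,0,0,-1,0,0,0,0,0,0,-1,0,0,0,0,0,0,-1,0,0,0,0,0,0,-1]
}}

```text
time_s: 45.0
position: [0.4457, 0.3016, 0.0211]
tcp_rot: [[-0.999, -0.049, 0.001], [-0.049, 0.999, 0.0], [-0.001, 0.0, -1.0]]
force: [-0.2, -1.9, 5.9]
opening: 0.662
```

Call:
{"api": "send_rows", "payload": {
  "moves": [0,0,0,0,0,1,-1,0,0,0,0,0,3,-1,0,0,0,0,0,4,-1,0,0,0,0,0,4,-1,0,0,0,0,0,4,-1,0,0,0,0,0,3,-1,0,0,0,0.2,-2,1.8,-1,0,0,0,0.3,-4,0,-1,0,0,0,0.3,-4.6,0,-1,0,0,0,0.2,-4.6,0,-1,0,0,0,0.2,-4.6,0,-1,0,0,0,0.2,-4,0,-1,0,0,0,0.2,-3,0,-1,0,0,0,0,-1.05,0,-1,0,0,0,0,0,0,-1,0,0,0,0,0,0,-1]
}}

```text
time_s: 46.6
position: [0.461, 0.0239, 0.2285]
tcp_rot: [[-0.999, -0.049, -0.001], [-0.049, 0.999, 0.001], [0.001, 0.001, -1.0]]
force: [-0.6, 0.3, -1.4]
opening: 0.659
```

```bash
python3 - <<'E'
from h import *
s=read_state(); print(s['position'],s['tcp_rot'][:,1],s['force'],s['opening']); c=snap("wrist","w21")
E
```

```text
[0.46095251 0.02394565 0.22849479] [-0.04865581  0.99881508  0.00102809] [-0.56848261  0.27807256 -1.448479  ] 0.6585462018193974
```

View pics/w21.png

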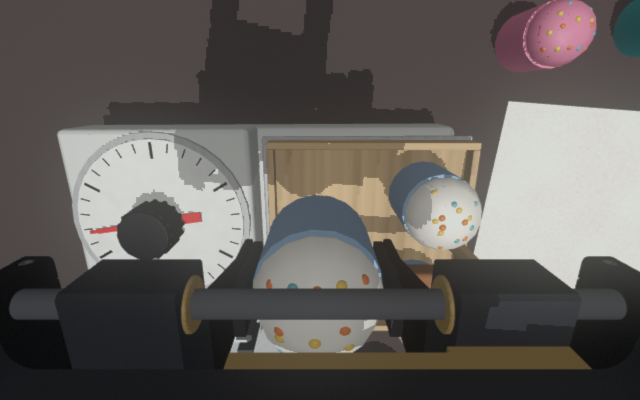

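Call:
{"api": "send_rows", "payload": {
  "moves": [0,0,0,0,0,-1.5,-1,0,0,0,0,0,-2.5,-1,0,0,0,0,0,-2.5,-1,0,0,0,0,0,-2,-1,0,0,0,0,0,-1.2,-1,0,0,0,0,0,-0.7,-1,0,0,0,0,0,-0.3,-1,0,0,0,0,0,-0.2,-1,0,0,0,0,0,-0.1,-1,0,0,0,0,0,-0.1,-1,0,0,0,0,0,0,-1,0,0,0,0,0,0,-1]
}}

```text
time_s: 47.85
position: [0.4617, 0.0229, 0.1178]
tcp_rot: [[-0.999, -0.049, 0.001], [-0.049, 0.999, -0.0], [-0.001, -0.0, -1.0]]
force: [-0.2, -0.1, -1.4]
opening: 0.66
```

Call:
{"api": "send_rows", "payload": {
  "moves": [0,0,0,0,0,-0.1,-1,0,0,0,0,0,-0.1,-1,0,0,0,0,0,0,-1,0,0,0,0,0,0,-1]
}}

```text
time_s: 48.25
position: [0.4617, 0.0229, 0.1157]
tcp_rot: [[-0.999, -0.049, 0.001], [-0.049, 0.999, -0.0], [-0.001, -0.0, -1.0]]
force: [0.2, -0.0, 1.5]
opening: 0.66
```

Call:
{"api": "send_rows", "payload": {
  "moves": [0,0,0,0,0,0,0.7,0,0,0,0,0,0,0.7,0,0,0,0,0,0,0.7,0,0,0,0,0,0,0.7,0,0,0,0,0,1,0.7,0,0,0,0,0,2,0.7,0,0,0,0,0,3,0.7,0,0,0,0,0,3,0.7,0,0,0,0,0,3,0.7,0,0,0,0,2,2,0.7,0,0,0,0,4,0,0.7,0,0,0,0,4,0,0.7,0,0,0,-1,4,0,0.7,0,0,0,-1,4,0,0.7,0,0,0,-1,4,0,0.7,0,0,0,-1,4,0,0.7,0,0,0,0,4,0,0.7,0,0,0,0,2,0,0.7,0,0,0,0,0,0,0.7,0,0,0,0,0,0,0.7]
}}

```text
time_s: 50.25
position: [0.4209, 0.3428, 0.2558]
tcp_rot: [[-0.999, -0.05, -0.0], [-0.05, 0.999, -0.001], [0.0, -0.001, -1.0]]
force: [0.2, -0.7, 0.0]
opening: 0.851
```

```bash
python3 - <<'E'
from h import *
s=read_state(); print(s['position'],s['force']); c=snap("top","top22"); save(c,'t22',(190,120,430,280),3.3); c=snap("scene","s22",(210,110,430,310),3)
E
```

```text
[0.42094692 0.34278026 0.25576696] [ 0.19928753 -0.67425855  0.0358525 ]
```

View pics/t22.png

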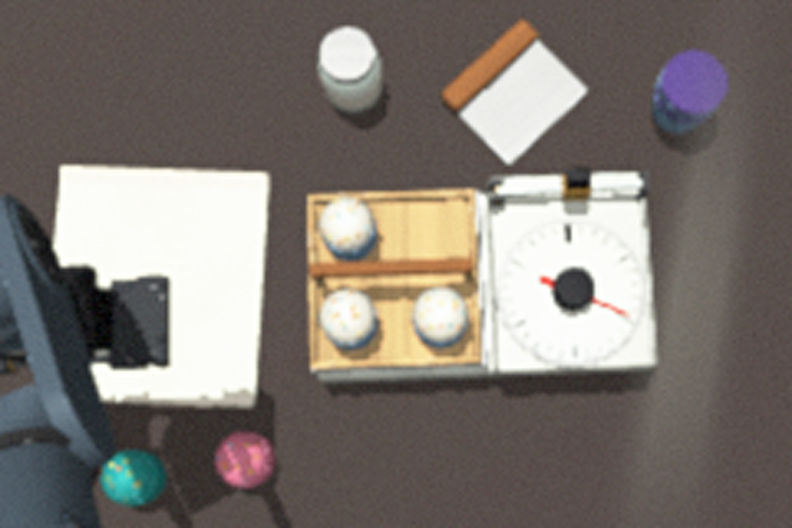

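View pics/s22.png

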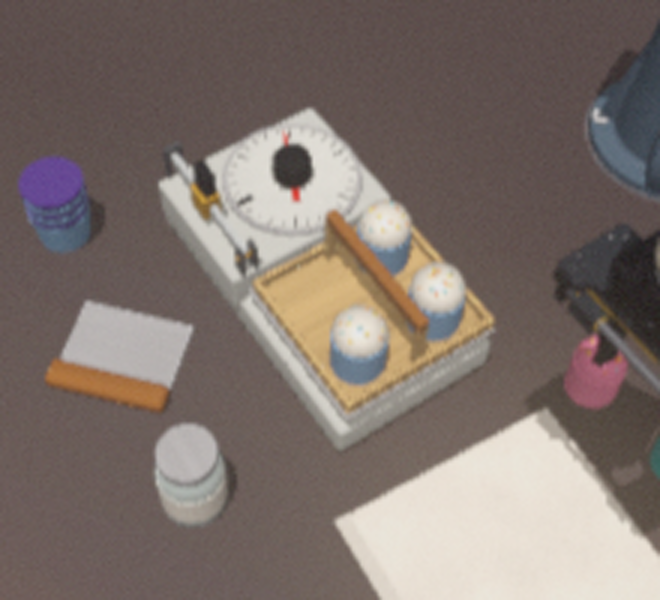

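All three cakes stand upright in the caddy. In the top view the pointer lies about 110° clockwise of the mark, roughly 0.46 kg, which fits three cakes. The bystanders have not moved.

```bash
python3 - <<'E'
from h import *
print(hand_in(), read_state()['time_s'])
E
```

```text
the job is handed in; nothing more can be done
the job is handed in; nothing more can be done
```

The job is handed in, finished at about 50 s of the 210 s allowed. No verdict was given.

1. **Zeroing:** With the pan bare I slid the poise home against its stop and turned the knob 136° clockwise. After release the pointer tip lay on the zero mark.
2. **Taring:** I set the empty caddy on the middle of the pan, which swung the pointer 61°. I then slid the poise out 63 mm and let it go, and the pointer came back to within about 1 mm of the mark.
3. **Cakes:** I stood the three pale-blue cakes upright on the caddy floor. The knob and poise were not touched after that.

**Last checks:**
- The final top and scene views show all three cakes upright and the caddy level and centred.
- The dial reads about 110° clockwise of zero, roughly 0.46 kg, which fits three cakes.
- The bystanders and look-alikes in view looked unmoved, and the arm was clear. The arm hid the yellow one in the last views.
- None of the checks failed. The wrist and top cameras disagreed by 3 to 6 mm on where the scale was, so I used the arm's own reading from the poise grip.

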